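# Cups back on their own saucers

### The arm

A 7-joint arm with a two-finger parallel gripper is mounted at the origin on the work surface. World frame = base frame: x ahead of the robot, y to its left, z up, the work surface at z = 0. Lengths are in m, angles in rad, forces in N, time in s.
With the tool pointing down it reaches from about 0.425 to 1.025 m from the base axis. Payload 3.6 kg.
Tool frame: the origin (TCP) lies midway between the tips of the shut fingers; the grasp point (between the pads) lies 19 mm behind it; z points along the fingers, y is the direction in which the jaws open and shut (so a half turn about z gives the same grasp; the last joint's range is limited). The gripper opens to 85 mm and grips with 20 to 120 N. Pads are 22 mm wide; open, the fingers measure 114 mm over their backs; the gripper's body (76 mm by 85 mm) begins 54 mm behind the grasp point. The pads swing forward as they close: fully open they stand 13 mm farther back than shut.
Start: joints at [1.123, 0.591, 0.048, 1.609, -0.033, 0.943, -0.034], TCP at [0.251, -0.68, 0.231] pointing down, gripper open.
Joint ranges: [-2.69, 2.69], [-0.47, 2.24], [-1.27, 1.36], [0.19, 2.51], [-1.53, 4.68], [0.08, 2.07], [-3.09, 3.09]. Speed limits (rad/s): [2.57, 2.57, 3.14, 3.14, 3.14, 3.14, 3.14].

### API

Orientations are given as a unit quaternion [w, x, y, z].
In Python, from station import * gives the robot as it stands.
- The arm moves only by the tool servo_tool, never from a script. Its argument "motion" is a list of rows, each a list of 7 numbers: the shift along the tool's x, y, z in m, then the turn, a rotation vector about the tool's x, y, z in rad, then the gripper's target within -1 to 1 (fully open at 1, half-way at 0, shut at -1). In form: [[dx, dy, dz, wx, wy, wz, claw], ...]. A call has 1 to 20 rows; each row shifts and turns the pose as measured when the row begins, along the tool's axes as they then stand; what a row does not reach is not made up. A row lasts 1/10 s, in which the tool goes at most 50 mm and 8.59 degrees, less where a joint would pass 70% of its speed; a pose out of reach is approached as far as the arm can. A call with a gripper value outside its range is refused whole. The fingers move at their own pace and stop on an object; the grip force is fixed at half the most. Time passes only in rows, so rows that do not move let the fingers close. It gives the time, the measured TCP pose, the force and the opening at its end, in the units of the state.
- observe(): the state, without advancing time (a new reading comes with each control period).
- snapshot(name): name is "scene" or "top"; returns the picture (384x512x3 uint8, blue, green, red); there is no depth.
- camera_params(name): a dict with "fx", "fy", "cx", "cy" (pixels), "k1" (the pictures are not rectified: a ray, as slopes to the right and down, at radius r is drawn at 1 + k1 r^2 times it, then the intrinsics apply), "extrinsics" (4x4, takes a point from world to camera coordinates). Camera axes: x right, y down, z forward; pixel columns grow to the right and rows downward; lengths in m; the calibration is good to about 2 mm. A picture is of the moment at which its call begins. camera_params takes no time and is no camera call.
- hand_in(): hands the job in, once; it reports no verdict.
The state is a dict: "time_s": time; "joints": joint angles; "joint_vel": joint speeds; "tau": joint torques, N m; "tool_pos": TCP position; "tool_rot": TCP orientation; "wrist_force": force on the tool from outside, world axes, zero at the start; "torque": the same for the moment, N m; "width": finger opening in m.
Only numpy, scipy, OpenCV 4.12 (cv2) and the standard library are available. Lean on these libraries where they do the work, as an engineer would, in place of code of your own. Each camera call takes 0.05 s, during which the arm holds its last target.

### The job

The three cups have been put on the wrong saucers. Move them round so that each stands upright in the middle of the saucer that matches it: the small round cup on the small round saucer, the square cup on the square saucer and the large round cup on the large round saucer. You can park a cup on the empty cork coaster when you need a free spot; set the cups down gently, tip none over, and leave the milk jug and the sugar bowl standing where they are.

Things in the scene. Friction and masses are not known exactly. Their poses are not given: they have to be found in the camera images.
- cup_small: Small round white espresso cup, open at the top: 48 mm outside diameter, straight sides, wall 3.5 mm, 52 mm tall, about 130 g. Origin at the centre of its underside, z up its axis. A small ear handle sticks out 20 mm from the side along the cup's +y, from 10 to 44 mm up, so the sides at +x and -x are clear to grip. It starts upright on the square saucer, turned anyhow.
- cup_square: Square white cup without a handle, open at the top: 56 x 56 mm outside, straight sides, wall 5 mm, 66 mm tall, about 220 g. Origin at the centre of its underside, z up, x and y square to its flat sides. It starts upright on the large round saucer, turned anyhow.
- cup_large: Large round white coffee cup, open at the top: 66 mm outside diameter, straight sides, wall 4 mm, 80 mm tall, about 260 g. Origin at the centre of its underside, z up its axis. A handle sticks out 26 mm from the side along the cup's +y, from 14 to 66 mm up, so the sides at +x and -x are clear to grip. It starts upright on the small round saucer, turned anyhow.
- saucer_small: Small round white saucer, 100 mm across, fixed on the counter. Flat floor 80 mm across lying 6 mm above the counter, rim rising to 13 mm. Origin at its centre at counter height, z up.
- saucer_square: Square white saucer, 124 x 124 mm, fixed on the counter. Flat floor 112 x 112 mm lying 6 mm above the counter, upright rim 12 mm high and 6 mm thick. Origin at its centre at counter height, z up, x and y along its sides.
- saucer_large: Large round white saucer, 144 mm across, fixed on the counter. Flat floor 114 mm across lying 6 mm above the counter, rim rising to 15 mm. Origin at its centre at counter height, z up.
- coaster: Plain round brown cork coaster, 96 mm across and 6 mm thick, flat, fixed on the counter and empty: the free spot for one cup. Origin at its centre at counter height, z up. The saucers, coaster, jug and sugar bowl stand in mixed-up places in two rows of three, their centres at least 160 mm apart.
- jug: Steel milk jug standing among the saucers, 72 mm across, 85 mm tall, handle sticking out 58 mm from its axis along its +y, about 300 g, loose. Origin at the centre of its underside, z up. Leave it alone.
- sugar: Cream-coloured round sugar bowl with a knobbed lid (one piece), 80 mm across, 80 mm tall, about 350 g, standing loose among the saucers. Origin at the centre of its underside, z up. Leave it alone.
Things that resemble listed ones, but are neither listed nor needed, are in the scene too. Leave any green look-alike of the cup_square alone.

How it is judged:
At the end, for the whole second after the job is handed in: Each cup stands upright (within 0.08 rad) and still on the floor of its own saucer, its centre within 14 mm of the saucer's centre; the jug and the sugar bowl stand within 25 mm of where they were (horizontal distance between cup_small and saucer_small below 0.014 m and z of cup_small in the frame of saucer_small between 0.002 and 0.01 m and angle between each of cup_small, cup_square, cup_large's own z axis and vertical below 0.08 rad and linear speed of each of cup_small, cup_square, cup_large below 0.02 m/s and angular speed of each of cup_small, cup_square, cup_large below 0.15 rad/s and horizontal distance between cup_square and saucer_square below 0.014 m and z of cup_square in the frame of saucer_square between 0.002 and 0.01 m and horizontal distance between cup_large and saucer_large below 0.014 m and z of cup_large in the frame of saucer_large between 0.002 and 0.01 m and distance of each of jug, sugar from where it was at the start of the episode below 0.025 m and angle between each of jug, sugar's own z axis and vertical below 0.15 rad); the robot touches nothing.
It fails at once if a cup is tipped over (angle between any of cup_small, cup_square, cup_large's own z axis and vertical above 0.8 rad).
It fails at once if a cup is dropped or slammed onto its saucer (over 40 N) (contact force between cup_small and saucer_small above 40 N or contact force between cup_square and saucer_square above 40 N or contact force between cup_large and saucer_large above 40 N).
It fails at once if the jug or the sugar bowl is pushed away (over 40 mm) or tipped (distance of any of jug, sugar from where it was at the start of the episode above 0.04 m or angle between any of jug, sugar's own z axis and vertical above 0.5 rad).
It also fails if it takes over 112 s, if anything falls off the work surface, if the arm or the gripper's body presses on something with over 40 N, if the wrist force passes 120 N, or if a joint passes its speed limit or range.

## Working session

There is one attempt and no reset: what is moved stays moved. The work goes in short steps, Python scripts to look and compute and a tool call to move; the robot and the scene stay as the last step left them, time stands still between calls to the robot, and variables do not carry over. Pictures are saved under pics/ and viewed, and the job is handed in when it is done.

Besides the shell and the picture viewer there is one more tool, called after ">>>" by a JSON object that holds its "fn" and its "kwargs", one argument or row to a line. servo_tool: Moves the arm, as the interface text tells. Its arguments: {"type":"object","properties":{"motion":{"type":"array","items":{"type":"array","items":{"type":"number"}}}},"required":["motion"]}

```bash
mkdir -p pics; ls
python3 - <<'E'
from station import *
import cv2
print(observe())
for n in("scene","top"):
    cv2.imwrite(f"pics/{n}0.png",snapshot(n)); print(n,camera_params(n))
E
```

```text
pics
{'time_s': 0.0, 'joints': array([ 1.12348355,  0.59212477,  0.04828217,  1.60984646, -0.03325215,
        0.942726  , -0.03369521]), 'joint_vel': array([ 0.00017166,  0.00067016,  0.00151349, -0.00118301,  0.0024362 ,
       -0.00134192, -0.00033261]), 'tau': array([-6.94203954e-04, -5.48690557e+01,  1.54652294e+00, -1.98124266e+01,
        9.48566187e-03,  8.61953798e-03, -5.08948744e-06]), 'tool_pos': array([ 0.25090665, -0.67929541,  0.23012741]), 'tool_rot': array([-1.11604227e-03,  9.84380958e-01,  1.76047739e-01, -2.79879033e-04]), 'wrist_force': array([-0.43491366,  0.63465718, -0.36829626]), 'torque': array([ 0.01128811,  0.02231855, -0.07019022]), 'width': 0.08532762297631158}
scene {'fx': 386.84529820361263, 'fy': 386.84529820361263, 'cx': 258.94374901947725, 'cy': 192.4590942145186, 'k1': -0.059897215976723414, 'extrinsics': array([[ 1.70953806e-01,  9.85278883e-01,  5.65589986e-04,
        -1.48107672e-01],
       [ 6.93619292e-01, -1.19940789e-01, -7.10286200e-01,
        -3.44674072e-01],
       [-6.99762156e-01,  1.21818433e-01, -7.03912775e-01,
         1.15477676e+00],
       [ 0.00000000e+00,  0.00000000e+00,  0.00000000e+00,
         1.00000000e+00]])}
top {'fx': 447.27655516864775, 'fy': 447.27655516864775, 'cx': 249.67114884383224, 'cy': 187.06640884302368, 'k1': -0.15606846287323017, 'extrinsics': array([[ 0.0050581 , -0.9999704 ,  0.00579773,  0.02694278],
       [-0.98880489, -0.00586609, -0.14909888,  0.54795021],
       [ 0.14912847, -0.00497866, -0.98880529,  0.90274271],
       [ 0.        ,  0.        ,  0.        ,  1.        ]])}
```

View pics/scene0.png

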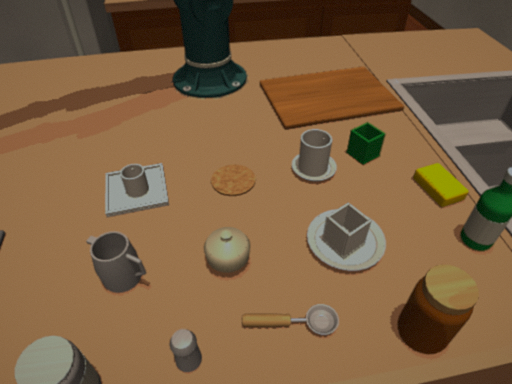

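View pics/top0.png

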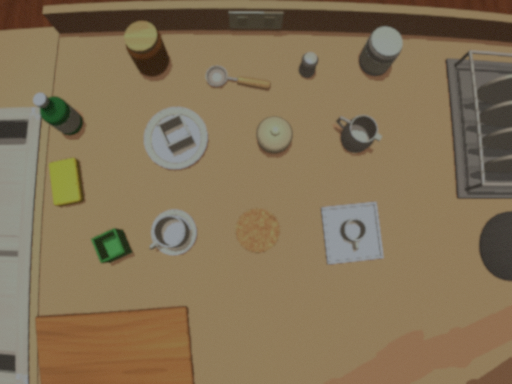

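The top view has the large saucer with the square cup at about (176,138), the sugar bowl at (275,134) and the jug at (359,134). Below them are the small saucer with the large cup at (173,233), the coaster at (258,230) and the square saucer with the small cup at (352,232). The green decoy is at (110,246). I'll zoom in next.

```bash
cat > h.py <<'E'
import cv2, numpy as np
from station import *
P={n:camera_params(n) for n in("scene","top")}
def ray(n,u,v):
    p=P[n];d=np.array([(u-p['cx'])/p['fx'],(v-p['cy'])/p['fy']]);q=d.copy()
    for _ in range(20): q=d/(1+p['k1']*(q@q))
    R=p['extrinsics'][:3,:3];t=p['extrinsics'][:3,3]
    return -R.T@t, R.T@np.array([q[0],q[1],1])
def on(n,u,v,z):
    c,d=ray(n,u,v); return c+d*(z-c[2])/d[2]
def proj(n,X):
    p=P[n];c=p['extrinsics'][:3,:3]@np.asarray(X)+p['extrinsics'][:3,3];q=c[:2]/c[2]
    q=q*(1+p['k1']*(q@q));return np.array([q[0]*p['fx']+p['cx'],q[1]*p['fy']+p['cy']])
E
python3 - <<'E'
import cv2,numpy as np
t=cv2.imread('pics/top0.png')
a=[cv2.resize(t[y-45:y+45,x-45:x+45],(360,270*4//3),interpolation=cv2.INTER_CUBIC) for x,y in((176,138),(173,233),(352,232))]
cv2.imwrite('pics/z1.png',cv2.resize(np.hstack(a),(798,266)))
s=cv2.imread('pics/scene0.png')
a=[cv2.resize(s[y-45:y+45,x-45:x+45],(360,360),interpolation=cv2.INTER_CUBIC) for x,y in((346,238),(314,157),(136,188))]
cv2.imwrite('pics/z2.png',cv2.resize(np.hstack(a),(798,266)))
E
```

```text
(no output)
```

View pics/z1.png

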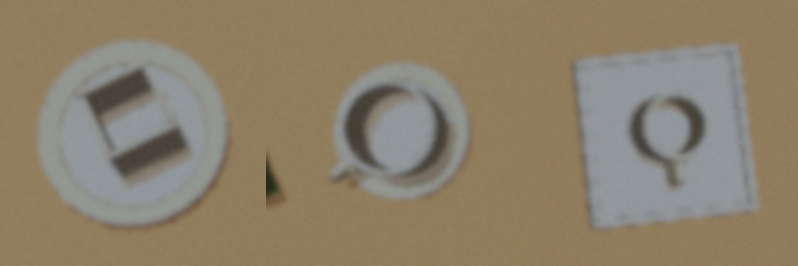

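View pics/z2.png

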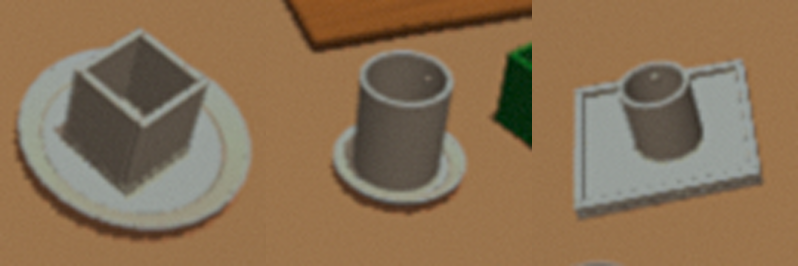

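Run:
```python
import cv2,numpy as np
from h import *
t=cv2.imread('pics/top0.png')
hsv=cv2.cvtColor(t,cv2.COLOR_BGR2HSV)
m=cv2.inRange(hsv,(0,0,0),(180,75,255))
print([hsv[y,x] for x,y in((100,190),(150,138),(260,90),(352,205),(159,228))])
for nm,x,y,z in(("large",176,138,.015),("small",173,233,.013),("square",352,232,.012)):
    r=np.zeros_like(m);r[y-45:y+45,x-45:x+45]=m[y-45:y+45,x-45:x+45]
    r=cv2.morphologyEx(r,cv2.MORPH_CLOSE,np.ones((5,5),np.uint8))
    cs=cv2.findContours(r,cv2.RETR_EXTERNAL,cv2.CHAIN_APPROX_NONE)[0];c=max(cs,key=cv2.contourArea)
    h=cv2.convexHull(c)
    W=np.array([on('top',*p[0],z)[:2] for p in h],np.float32)
    print(nm,len(h),cv2.minEnclosingCircle(W),cv2.minAreaRect(W), cv2.fitEllipse(W))
    cv2.drawContours(t,[c],-1,(0,0,255),1)
m=cv2.inRange(hsv,(5,130,0),(15,255,255))
cv2.imwrite('pics/c1.png',cv2.resize(t[90:280,120:400],None,fx=2.8,fy=2.8,interpolation=cv2.INTER_NEAREST))
t=cv2.imread('pics/top0.png');s=cv2.imread('pics/scene0.png')
def z(im,x,y,w=28,f=14):
    o=cv2.resize(im[y-w:y+w,x-w:x+w],(392,392),interpolation=cv2.INTER_CUBIC)
    for k in range(0,2*w,10):
        q=int((k+.5)*392/(2*w))
        cv2.line(o,(q,0),(q,6),(0,0,255),1);cv2.line(o,(0,q),(6,q),(0,0,255),1)
    return o
cv2.imwrite('pics/g1.png',np.hstack([z(s,346,232),z(t,176,134)]))
cv2.imwrite('pics/g2.png',np.hstack([z(s,314,152),z(t,173,233)]))
cv2.imwrite('pics/g3.png',np.hstack([z(s,136,180),z(t,352,232)]))
```

```text
[array([ 19,  93, 145], dtype=uint8), array([ 35,  21, 149], dtype=uint8), array([ 17,  98, 135], dtype=uint8), array([ 90,   4, 142], dtype=uint8), array([18, 63, 69], dtype=uint8)]
large 32 ((0.6629329323768616, 0.19596588611602783), 0.07421313226222992) ((0.6630148887634277, 0.19554747641086578), (0.14452195167541504, 0.1462736278772354), 0.22830840945243835) ((0.6630030870437622, 0.19591449201107025), (0.14738398790359497, 0.1477951854467392), 132.8443145751953)
small 25 ((0.4506298005580902, 0.1986084133386612), 0.057159941643476486) ((0.45445629954338074, 0.193551167845726), (0.10266657918691635, 0.10189945250749588), 88.33045196533203) ((0.4525313377380371, 0.19601766765117645), (0.1013902947306633, 0.11020386964082718), 34.160430908203125)
square 20 ((0.45437589287757874, -0.19266663491725922), 0.08809562772512436) ((0.4546017050743103, -0.1927032768726349), (0.1290496587753296, 0.12983058393001556), 5.806027889251709) ((0.4561798870563507, -0.1930607706308365), (0.15839961171150208, 0.1722189337015152), 103.44758605957031)
```

View pics/c1.png

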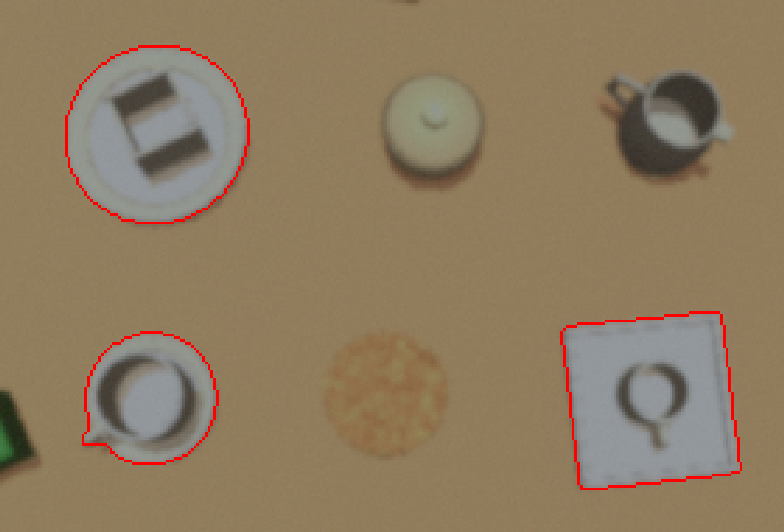

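View pics/g1.png

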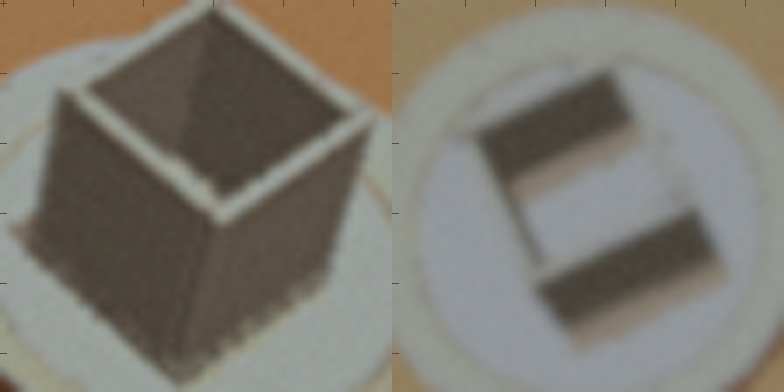

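View pics/g2.png

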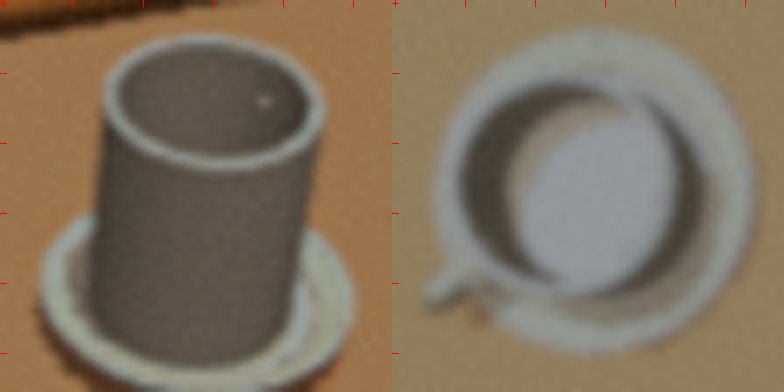

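View pics/g3.png

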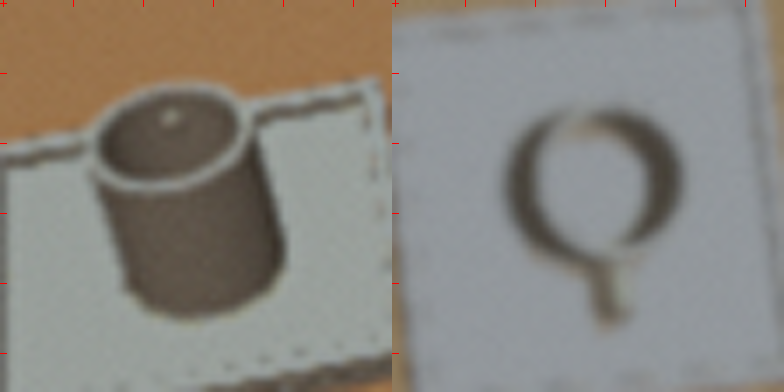

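```bash
cat > m.py <<'E'
import cv2,numpy as np
from h import *
def zp(cx,cy,q,o=0): return (cx-28+(q[0]-o)/7-.5, cy-28+q[1]/7-.5)
sq=np.array([on('scene',*zp(346,232,q),.072)[:2] for q in((210,0),(372,118),(220,220),(62,93))])
print('sq',sq,sq.mean(0)); 
d=np.roll(sq,-1,0)-sq; print(np.linalg.norm(d,axis=1),np.degrees(np.arctan2(d[:,1],d[:,0])))
C={'sq':sq.mean(0)}
for nm,c,qs,z,r in(('large',(314,152),((104,95),(325,105),(200,34),(218,170),(130,48),(295,65),(150,158),(290,150)),.086,.033),('small',(136,180),((94,155),(250,118),(180,80),(160,190),(210,82),(110,115)),.058,.024)):
    W=np.array([on('scene',*zp(*c,q),z)[:2] for q in qs])
    from scipy.optimize import least_squares
    s=least_squares(lambda p:np.hypot(*(W-p[:2]).T)-r,W.mean(0))
    C[nm]=s.x; print(nm,s.x,(s.fun*1000).round(1))
# handle tips (top)
hl=on('top',*zp(173,233,(435,297),392),.006+.066);hs=on('top',*zp(352,232,(612,320),392),.006+.044)
for n,h in(('large',hl),('small',hs)):
    v=h[:2]-C[n]; print(n,'handle',v,np.hypot(*v),np.degrees(np.arctan2(v[1],v[0])))
t=cv2.imread('pics/top0.png');s=cv2.imread('pics/scene0.png')
hsv=cv2.cvtColor(t,cv2.COLOR_BGR2HSV);r=np.zeros(t.shape[:2],np.uint8)
print(hsv[230,258],hsv[180,258])
m=cv2.inRange(t[:,:,2].astype(np.int32)-t[:,:,0],62,255);r[175:285,210:305]=m[175:285,210:305]
r=cv2.morphologyEx(r,cv2.MORPH_OPEN,np.ones((3,3),np.uint8));r=cv2.morphologyEx(r,cv2.MORPH_CLOSE,np.ones((9,9),np.uint8))
c=max(cv2.findContours(r,cv2.RETR_EXTERNAL,cv2.CHAIN_APPROX_NONE)[0],key=cv2.contourArea)
W=np.array([on('top',*p[0],.006)[:2] for p in cv2.convexHull(c)],np.float32);print('coaster',cv2.minEnclosingCircle(W),cv2.fitEllipse(W))
f=3
for n,im in(('top',t),('scene',s)):
    big=cv2.resize(im,None,fx=f,fy=f,interpolation=cv2.INTER_CUBIC)
    def dr(X): 
        p=np.array([(proj(n,x)+.5)*f for x in X]).astype(np.int32);cv2.polylines(big,[p],True,(0,0,255),1)
    a=np.linspace(0,2*np.pi,60)
    def circ(c,r,z): dr([(c[0]+r*np.cos(k),c[1]+r*np.sin(k),z) for k in a])
    for k,r,h in(('large',.033,.086),('small',.024,.058)): circ(C[k],r,h);circ(C[k],r,.006)
    dr([(*p,.072) for p in sq]);dr([(*p,.006) for p in sq])
    circ((.663,.1959),.072,.015);circ((.4539,.1942),.05,.013)
    box=cv2.boxPoints(((.4546,-.1927),(.124,.124),5.8));dr([(*p,.012) for p in box])
    b={'top':(slice(90*f,280*f),slice(125*f,390*f)),'scene':(slice(120*f,275*f),slice(95*f,390*f))}[n]
    o=big[b];o=cv2.resize(o,None,fx=min(1,800/o.shape[1]),fy=min(1,800/o.shape[1]));cv2.imwrite(f'pics/ov_{n}.png',o)
E
python3 m.py
```

```text
sq [[0.6335279  0.20005591]
 [0.67841966 0.22611788]
 [0.70237618 0.17878052]
 [0.6574362  0.15367352]] [0.66793998 0.18965696]
[0.05190854 0.05305413 0.0514778  0.05218173] [  30.13735913  -63.15690757 -150.80885334  117.26932792]
large [0.45459873 0.19031114] [-1.7  0.9  0.4  0.4  0.8 -0.4  1.5 -1.3]
small [ 0.46150284 -0.18656922] [-1.2 -2.4  0.4 -0.7 -0.3 -1.4]
large handle [-0.03483616  0.03902587] 0.05231229712998009 131.75346972602534
small handle [-0.04410886 -0.00237559] 0.04417278199871879 -176.91717919909433
[ 17 119 146] [ 18  92 144]
coaster ((0.45982813835144043, 0.012741291895508766), 0.047201160341501236) ((0.45962071418762207, 0.012947099283337593), (0.09317100048065186, 0.09334340691566467), 156.39492797851562)
```

View pics/ov_top.png

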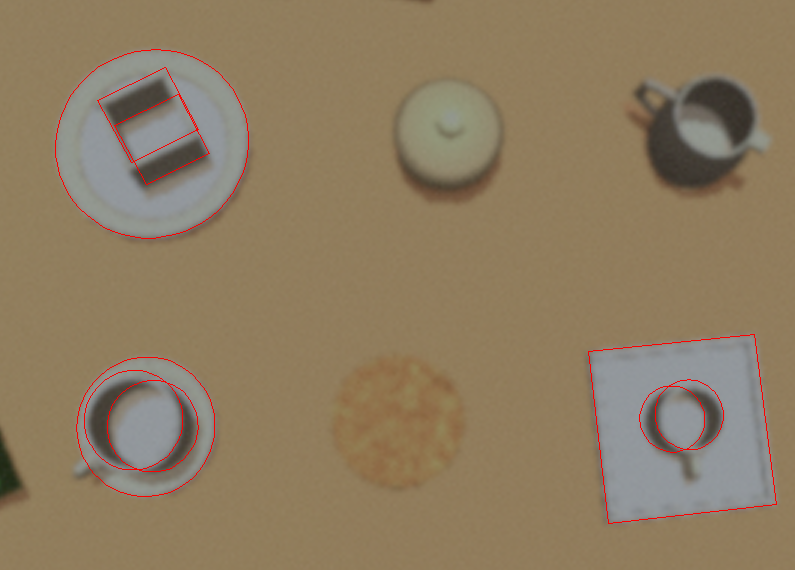

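View pics/ov_scene.png

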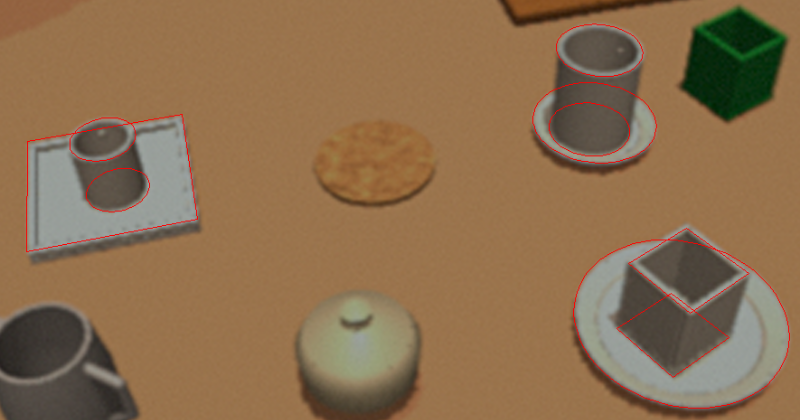

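The overlays agree to about 2–3 mm between the two views, which is enough because the gripper self-centres. I'll park the small cup first, then move square, large and small in that order.

```bash
cat > plan.py <<'E'
import sys,numpy as np
from station import *
from scipy.spatial.transform import Rotation as R
o=observe();q=o['tool_rot'];A=R.from_quat([q[1],q[2],q[3],q[0]])
p=o['tool_pos'];M=A.as_matrix()
print('t',round(o['time_s'],2),'pos',p.round(4),'jaw',round(np.degrees(np.arctan2(M[1,1],M[0,1])),1),'tilt',round(np.degrees(np.arccos(-M[2,2])),2),'q7',o['joints'][6].round(2),'w',round(o['width'],4),'F',o['wrist_force'].round(1))
if len(sys.argv)>1:
    x,y,z=map(float,sys.argv[1:4]);cur=np.arctan2(M[1,1],M[0,1]);j=np.radians(float(sys.argv[4])) if len(sys.argv)>4 else cur
    d=(j-cur+np.pi)%(2*np.pi)-np.pi
    if abs(d)>np.pi/2: d-=np.pi*np.sign(d)
    j=cur+d;Y=np.array([np.cos(j),np.sin(j),0]);Z=np.array([0,0,-1.]);B=R.from_matrix(np.c_[np.cross(Y,Z),Y,Z])
    print('rot(tool)',(A.inv()*B).as_rotvec().round(4));D=np.array([x,y,z])-p
    print('shift before rot',(A.inv().apply(D)).round(4),'after rot',(B.inv().apply(D)).round(4),'len',np.linalg.norm(D).round(4))
E
python3 plan.py .460 -.186 .13 90
```

```text
t 0.1 pos [ 0.2509 -0.6794  0.2302] jaw -69.7 tilt 0.12 q7 -0.03 w 0.0854 F [-0.4  0.3 -0.3]
rot(tool) [-0.002   0.0005  0.3539]
shift before rot [ 0.3671 -0.3901  0.101 ] after rot [ 0.2091 -0.4934  0.1002] len 0.5451
```

>>> {"fn": "servo_tool", "kwargs": {
  "motion": [
    [0, 0, 0, 0, 0, 0.12, 1],
    [0, 0, 0, 0, 0, 0.12, 1],
    [0, 0, 0, 0, 0, 0.114, 1],
    [0.015, -0.035, 0.003, 0, 0, 0, 1],
    [0.015, -0.035, 0.007, 0, 0, 0, 1],
    [0.015, -0.035, 0.007, 0, 0, 0, 1],
    [0.015, -0.035, 0.007, 0, 0, 0, 1],
    [0.015, -0.035, 0.007, 0, 0, 0, 1],
    [0.015, -0.035, 0.007, 0, 0, 0, 1],
    [0.015, -0.035, 0.007, 0, 0, 0, 1],
    [0.015, -0.035, 0.007, 0, 0, 0, 1],
    [0.015, -0.035, 0.007, 0, 0, 0, 1],
    [0.015, -0.035, 0.007, 0, 0, 0, 1],
    [0.015, -0.035, 0.007, 0, 0, 0, 1],
    [0.015, -0.035, 0.007, 0, 0, 0, 1],
    [0.015, -0.035, 0.007, 0, 0, 0, 1],
    [0, 0, 0, 0, 0, 0, 1]
  ]
}}

```text
time_s: 1.8
tool_pos: [0.4564, -0.209, 0.1338]
tool_rot: [-0.003, 1.0, -0.009, -0.004]
wrist_force: [-0.1, -0.1, 0.3]
width: 0.0853
```

```bash
python3 plan.py .460 -.186 .13 90
python3 - <<'E'
from h import *
cv2.imwrite('pics/t1.png',snapshot('top'));cv2.imwrite('pics/s1.png',snapshot('scene'))
E
```

```text
t 1.8 pos [ 0.4564 -0.209   0.1338] jaw -91.1 tilt 0.63 q7 -1.13 w 0.0853 F [-0.1 -0.1  0.3]
rot(tool) [-0.0066  0.0087 -0.0187]
shift before rot [ 0.0032 -0.023   0.0039] after rot [ 0.0036 -0.023   0.0038] len 0.0235
```

>>> {"fn": "servo_tool", "kwargs": {
  "motion": [
    [0.002, -0.012, 0.002, -0.006, 0.008, -0.018, 1],
    [0.001, -0.011, 0.002, 0, 0, 0, 1],
    [0, 0, 0, 0, 0, 0, 1],
    [0, 0, 0, 0, 0, 0, 1]
  ]
}}

```text
time_s: 2.3
tool_pos: [0.4564, -0.1932, 0.1306]
tool_rot: [0.002, 1.0, -0.007, -0.0]
wrist_force: [-0.6, 0.0, 0.7]
width: 0.0851
```

```bash
python3 plan.py .460 -.186 .014 90
python3 - <<'E'
from h import *
a=snapshot('top')[150:300,270:430];b=snapshot('scene')[110:260,60:220]
cv2.imwrite('pics/v1.png',cv2.resize(np.hstack([a,b]),None,fx=2.5,fy=2.5,interpolation=cv2.INTER_CUBIC))
E
```

```text
t 2.3 pos [ 0.4564 -0.1932  0.1306] jaw -90.7 tilt 0.28 q7 -1.16 w 0.0851 F [-0.6  0.   0.7]
rot(tool) [ 0.0049  0.0003 -0.013 ]
shift before rot [ 0.0036 -0.0078  0.1165] after rot [ 0.0036 -0.0072  0.1166] len 0.1168
```

View pics/v1.png

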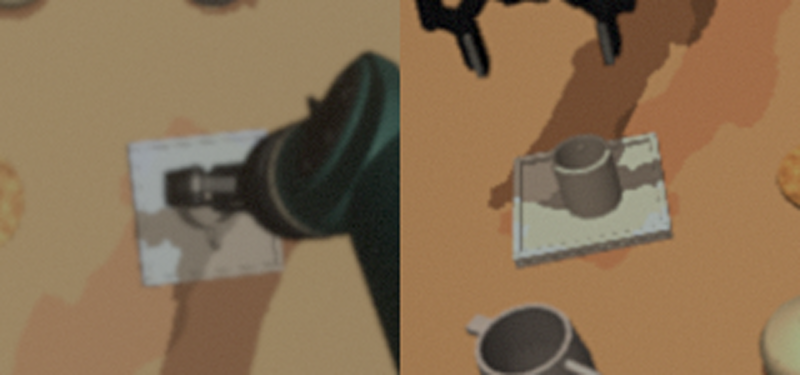

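The gripper is above the small cup, with the fingers seen at (200,190) in the top crop. I'll go down to just above the rim and recheck.

>>> {"fn": "servo_tool", "kwargs": {
  "motion": [
    [0.003, -0.006, 0.015, 0.005, 0, -0.01, 1],
    [0.003, -0.003, 0.02, 0, 0, 0, 1],
    [0.001, -0.001, 0.02, 0, 0, 0, 1],
    [0, 0, 0.014, 0, 0, 0, 1],
    [0, 0, 0, 0, 0, 0, 1]
  ]
}}

```text
time_s: 2.9
tool_pos: [0.4658, -0.1873, 0.061]
tool_rot: [0.001, 1.0, -0.004, 0.003]
wrist_force: [-0.4, -0.9, 0.8]
width: 0.0858
```

```bash
python3 plan.py .460 -.186 .014 90
```

```text
t 2.9 pos [ 0.4658 -0.1873  0.061 ] jaw -90.5 tilt 0.36 q7 -1.15 w 0.0858 F [-0.4 -0.9  0.8]
rot(tool) [ 0.0029 -0.0056 -0.0085]
shift before rot [-0.006  -0.0014  0.0469] after rot [-0.0058 -0.0013  0.047 ] len 0.0473
```

>>> {"fn": "servo_tool", "kwargs": {
  "motion": [
    [-0.004, -0.001, 0.012, 0, -0.005, 0, 1],
    [-0.001, 0, 0.014, 0, 0, 0, 1],
    [0, 0, 0.013, 0, 0, 0, 1],
    [0, 0, 0.007, 0, 0, 0, 1],
    [0, 0, 0, 0, 0, 0, 1]
  ]
}}

```text
time_s: 3.4
tool_pos: [0.4615, -0.1883, 0.0136]
tool_rot: [0.002, 1.0, -0.006, 0.002]
wrist_force: [0.4, -0.0, 0.5]
width: 0.0854
```

```bash
python3 plan.py .460 -.186 .014 90;python3 - <<'E'
from h import *
a=snapshot('top')[150:300,270:430];b=snapshot('scene')[110:260,60:220]
cv2.imwrite('pics/v2.png',cv2.resize(np.hstack([a,b]),None,fx=2.5,fy=2.5,interpolation=cv2.INTER_CUBIC))
E
```

```text
t 3.4 pos [ 0.4615 -0.1883  0.0136] jaw -90.6 tilt 0.33 q7 -1.14 w 0.0854 F [ 0.4 -0.   0.5]
rot(tool) [ 0.0048 -0.0031 -0.0112]
shift before rot [-0.0015 -0.0023 -0.0004] after rot [-0.0015 -0.0023 -0.0004] len 0.0028
```

View pics/v2.png

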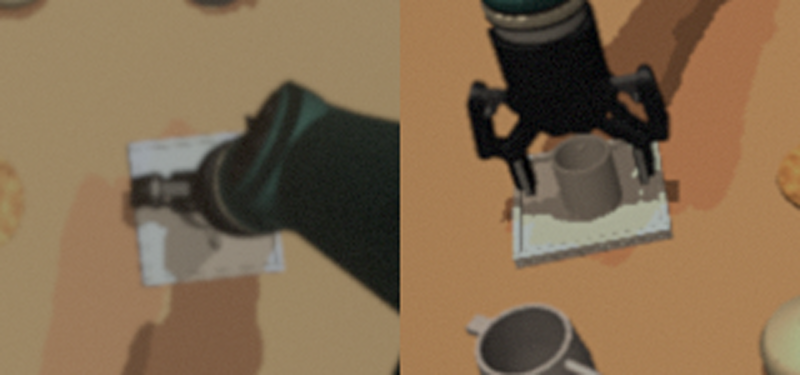

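The fingers straddle the small cup evenly. I'll close now.

>>> {"fn": "servo_tool", "kwargs": {
  "motion": [
    [0, 0, 0, 0, 0, 0, 0.5],
    [0, 0, 0, 0, 0, 0, 0.2],
    [0, 0, 0, 0, 0, 0, 0],
    [0, 0, 0, 0, 0, 0, -0.3],
    [0, 0, 0, 0, 0, 0, -1],
    [0, 0, 0, 0, 0, 0, -1],
    [0, 0, 0, 0, 0, 0, -1],
    [0, 0, 0, 0, 0, 0, -1]
  ]
}}

```text
time_s: 4.3
tool_pos: [0.463, -0.1886, 0.0163]
tool_rot: [0.003, 1.0, -0.005, 0.004]
wrist_force: [0.2, -0.0, -1.2]
width: 0.0471
```

```bash
python3 plan.py .460 .013 .15 90
```

```text
t 4.3 pos [ 0.463  -0.1886  0.0163] jaw -90.6 tilt 0.55 q7 -1.14 w 0.0471 F [ 0.2 -0.  -1.2]
rot(tool) [ 0.0061 -0.0074 -0.0106]
shift before rot [-0.0041 -0.2008 -0.1349] after rot [-0.003  -0.2016 -0.1337] len 0.2419
```

>>> {"fn": "servo_tool", "kwargs": {
  "motion": [
    [0, 0, -0.01, 0, 0, 0, -1],
    [0, 0, -0.02, 0, 0, 0, -1],
    [0, 0, -0.02, 0, 0, 0, -1],
    [0, -0.015, -0.01, 0, 0, 0, -1],
    [0, -0.03, 0, 0, 0, 0, -1],
    [0, -0.03, 0, 0, 0, 0, -1],
    [0, -0.03, 0, 0, 0, 0, -1],
    [0, -0.03, 0, 0, 0, 0, -1],
    [0, -0.03, 0, 0, 0, 0, -1],
    [0, -0.02, 0, 0, 0, 0, -1],
    [0, -0.012, 0, 0, 0, 0, -1],
    [0, 0, 0, 0, 0, 0, -1]
  ]
}}

```text
time_s: 5.5
tool_pos: [0.4669, 0.0148, 0.0841]
tool_rot: [0.003, 1.0, -0.007, 0.007]
wrist_force: [0.0, 0.3, -0.7]
width: 0.047
```

```bash
python3 plan.py .460 .013 .017 90;python3 - <<'E'
from h import *
a=snapshot('scene')[60:300,60:420]
cv2.imwrite('pics/v3.png',cv2.resize(a,None,fx=2,fy=2,interpolation=cv2.INTER_CUBIC))
E
```

```text
t 5.5 pos [0.4669 0.0148 0.0841] jaw -90.9 tilt 0.9 q7 -1.48 w 0.047 F [ 0.   0.3 -0.7]
rot(tool) [ 0.0055 -0.0148 -0.0149]
shift before rot [-0.0079  0.0016  0.067 ] after rot [-0.0069  0.0018  0.0671] len 0.0674
```

View pics/v3.png

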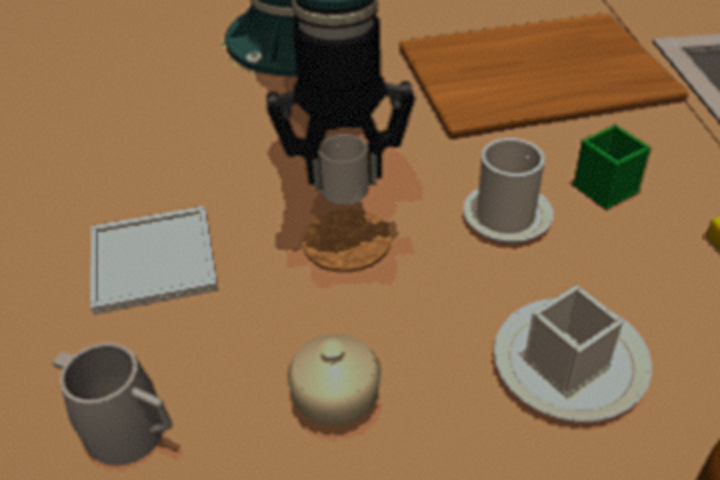

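The small cup is held upright above the coaster at (345,170) in the crop. I'll lower it gently.

>>> {"fn": "servo_tool", "kwargs": {
  "motion": [
    [-0.004, 0.001, 0.01, 0.005, -0.014, -0.014, -1],
    [-0.003, 0.001, 0.015, 0, 0, 0, -1],
    [0, 0, 0.015, 0, 0, 0, -1],
    [0, 0, 0.012, 0, 0, 0, -1],
    [0, 0, 0.006, 0, 0, 0, -1],
    [0, 0, 0, 0, 0, 0, -1]
  ]
}}

```text
time_s: 6.15
tool_pos: [0.4592, 0.0036, 0.0232]
tool_rot: [0.001, 1.0, -0.005, -0.0]
wrist_force: [-0.2, -0.2, -0.4]
width: 0.0469
```

```bash
python3 plan.py .460 .013 .017 90
```

```text
t 6.15 pos [0.4592 0.0036 0.0232] jaw -90.6 tilt 0.16 q7 -1.43 w 0.0469 F [-0.2 -0.2 -0.4]
rot(tool) [ 0.0026  0.0009 -0.0109]
shift before rot [ 0.0007 -0.0094  0.0062] after rot [ 0.0008 -0.0094  0.0062] len 0.0113
```

>>> {"fn": "servo_tool", "kwargs": {
  "motion": [
    [0, -0.007, 0.002, 0, 0, 0, -1],
    [0, -0.002, 0.002, 0, 0, 0, -1],
    [0, 0, 0.002, 0, 0, 0, -1],
    [0, 0, 0, 0, 0, 0, -1]
  ]
}}

```text
time_s: 6.55
tool_pos: [0.4599, 0.0124, 0.0175]
tool_rot: [0.001, 1.0, -0.006, 0.0]
wrist_force: [-0.8, 0.6, -1.3]
width: 0.0471
```

```bash
python3 plan.py .460 .013 .017 90
```

```text
t 6.55 pos [0.4599 0.0124 0.0175] jaw -90.7 tilt 0.15 q7 -1.45 w 0.0471 F [-0.8  0.6 -1.3]
rot(tool) [ 0.0026 -0.0003 -0.0123]
shift before rot [ 0.0001 -0.0006  0.0005] after rot [ 0.0001 -0.0006  0.0005] len 0.0008
```

>>> {"fn": "servo_tool", "kwargs": {
  "motion": [
    [0, 0, 0.0015, 0, 0, 0, -1],
    [0, 0, 0.001, 0, 0, 0, -1],
    [0, 0, 0, 0, 0, 0, -1]
  ]
}}

```text
time_s: 6.85
tool_pos: [0.4603, 0.0127, 0.0161]
tool_rot: [0.001, 1.0, -0.006, 0.001]
wrist_force: [-0.5, -0.2, -0.7]
width: 0.0468
```

```bash
python3 plan.py .460 .013 .017 90
```

```text
t 6.85 pos [0.4603 0.0127 0.0161] jaw -90.7 tilt 0.17 q7 -1.44 w 0.0468 F [-0.5 -0.2 -0.7]
rot(tool) [ 0.0023 -0.0019 -0.0118]
shift before rot [-0.0003 -0.0003 -0.0009] after rot [-0.0003 -0.0003 -0.0009] len 0.001
```

>>> {"fn": "servo_tool", "kwargs": {
  "motion": [
    [0, 0, 0.001, 0, 0, 0, -1],
    [0, 0, 0.001, 0, 0, 0, -1],
    [0, 0, 0, 0, 0, 0, -1]
  ]
}}

```text
time_s: 7.15
tool_pos: [0.4604, 0.0126, 0.0162]
tool_rot: [0.001, 1.0, -0.006, 0.002]
wrist_force: [-0.9, 0.7, -1.5]
width: 0.0471
```

```bash
python3 plan.py .460 .013 .017 90
```

```text
t 7.15 pos [0.4604 0.0126 0.0162] jaw -90.7 tilt 0.22 q7 -1.44 w 0.0471 F [-0.9  0.7 -1.5]
rot(tool) [ 0.0016 -0.0035 -0.012 ]
shift before rot [-0.0004 -0.0004 -0.0008] after rot [-0.0004 -0.0004 -0.0008] len 0.001
```

>>> {"fn": "servo_tool", "kwargs": {
  "motion": [
    [0, 0, 0.003, 0, 0, 0, -1],
    [0, 0, 0.002, 0, 0, 0, -1],
    [0, 0, 0, 0, 0, 0, -1]
  ]
}}

```text
time_s: 7.45
tool_pos: [0.4607, 0.0127, 0.0166]
tool_rot: [-0.0, 1.0, -0.006, 0.003]
wrist_force: [0.8, 0.3, -1.4]
width: 0.047
```

```bash
python3 plan.py .460 .013 .017 90
```

```text
t 7.45 pos [0.4607 0.0127 0.0166] jaw -90.7 tilt 0.39 q7 -1.44 w 0.047 F [ 0.8  0.3 -1.4]
rot(tool) [-0.0004 -0.0068 -0.0124]
shift before rot [-0.0007 -0.0003 -0.0004] after rot [-0.0007 -0.0003 -0.0004] len 0.0009
```

It is resting, because z no longer drops. I'll release it and rise.

>>> {"fn": "servo_tool", "kwargs": {
  "motion": [
    [0, 0, 0, 0, 0, 0, -0.1],
    [0, 0, 0, 0, 0, 0, 0.1],
    [0, 0, 0, 0, 0, 0, 0.4],
    [0, 0, 0, 0, 0, 0, 1],
    [0, 0, 0, 0, 0, 0, 1],
    [0, 0, -0.004, 0, 0, 0, 1],
    [0, 0, -0.02, 0, 0, 0, 1],
    [0, 0, -0.03, 0, 0, 0, 1],
    [0, 0, -0.03, 0, 0, 0, 1],
    [0, 0, -0.03, 0, 0, 0, 1],
    [0, 0, -0.02, 0, 0, 0, 1],
    [0, 0, 0, 0, 0, 0, 1]
  ]
}}

```text
time_s: 8.65
tool_pos: [0.459, 0.0126, 0.1543]
tool_rot: [-0.0, 1.0, -0.006, 0.001]
wrist_force: [-0.2, 0.6, -0.6]
width: 0.0855
```

```bash
python3 plan.py .666 .189 .13 28.5;python3 plan.py .666 .189 .13 118.5
python3 - <<'E'
from h import *
a=snapshot('scene')[60:300,60:420]
cv2.imwrite('pics/v4.png',cv2.resize(a,None,fx=2,fy=2,interpolation=cv2.INTER_CUBIC))
E
```

```text
t 8.65 pos [0.459  0.0126 0.1543] jaw -90.7 tilt 0.14 q7 -1.51 w 0.0855 F [-0.2  0.6 -0.6]
rot(tool) [-0.0019 -0.0016  1.0607]
shift before rot [ 0.2046 -0.179   0.0249] after rot [-0.0563 -0.2661  0.0243] len 0.273
t 8.65 pos [0.459  0.0126 0.1543] jaw -90.7 tilt 0.14 q7 -1.51 w 0.0855 F [-0.2  0.6 -0.6]
rot(tool) [-2.000e-04 -2.400e-03 -5.101e-01]
shift before rot [ 0.2046 -0.179   0.0249] after rot [ 0.2661 -0.0563  0.0243] len 0.273
```

View pics/v4.png

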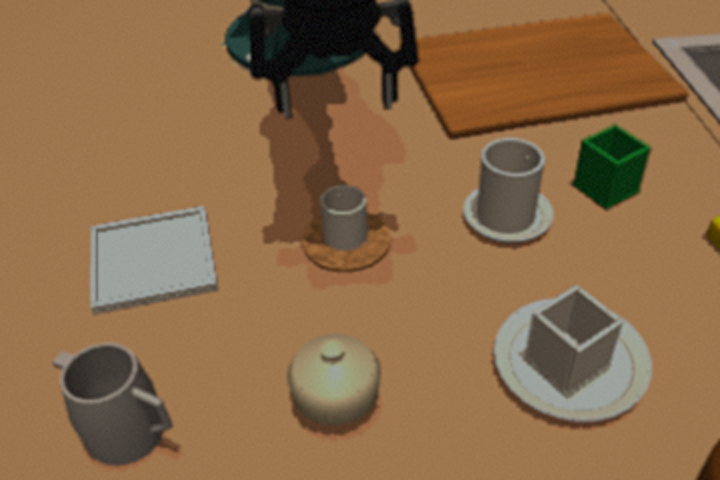

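>>> {"fn": "servo_tool", "kwargs": {
  "motion": [
    [0, 0, 0, 0, 0, -0.13, 1],
    [0, 0, 0, 0, 0, -0.13, 1],
    [0, 0, 0, 0, 0, -0.13, 1],
    [0, 0, 0, 0, 0, -0.12, 1],
    [0.02, -0.004, 0, 0, 0, 0, 1],
    [0.034, -0.007, 0.002, 0, 0, 0, 1],
    [0.034, -0.007, 0.003, 0, 0, 0, 1],
    [0.034, -0.007, 0.003, 0, 0, 0, 1],
    [0.034, -0.007, 0.003, 0, 0, 0, 1],
    [0.034, -0.007, 0.003, 0, 0, 0, 1],
    [0.034, -0.007, 0.003, 0, 0, 0, 1],
    [0.025, -0.006, 0.003, 0, 0, 0, 1],
    [0.015, -0.004, 0.003, 0, 0, 0, 1],
    [0, 0, 0, 0, 0, 0, 1]
  ]
}}

```text
time_s: 10.1
tool_pos: [0.651, 0.1961, 0.104]
tool_rot: [-0.003, 0.967, 0.255, -0.018]
wrist_force: [-0.1, 0.2, -0.6]
width: 0.0856
```

```bash
python3 plan.py .666 .189 .13 118.5
```

```text
t 10.1 pos [0.651  0.1961 0.104 ] jaw -60.4 tilt 2.14 q7 -1.33 w 0.0856 F [-0.1  0.2 -0.6]
rot(tool) [-0.0154  0.034   0.0188]
shift before rot [ 0.0087  0.0132 -0.0265] after rot [ 0.0098  0.0134 -0.026 ] len 0.0309
```

>>> {"fn": "servo_tool", "kwargs": {
  "motion": [
    [0.004, 0.005, -0.005, -0.015, 0.033, 0.018, 1],
    [0.004, 0.005, -0.002, 0, 0, 0, 1],
    [0.002, 0.003, 0, 0, 0, 0, 1],
    [0, 0, 0, 0, 0, 0, 1]
  ]
}}

```text
time_s: 10.5
tool_pos: [0.662, 0.1858, 0.1062]
tool_rot: [0.001, 0.969, 0.246, -0.006]
wrist_force: [-0.4, 1.3, 0.6]
width: 0.0854
```

```bash
python3 plan.py .666 .189 .03 118.5;python3 - <<'E'
from h import *
a=snapshot('top')[80:230,90:250];b=snapshot('scene')[130:280,270:430]
cv2.imwrite('pics/v5.png',cv2.resize(np.hstack([a,b]),None,fx=2.5,fy=2.5,interpolation=cv2.INTER_CUBIC))
E
```

```text
t 10.5 pos [0.662  0.1858 0.1062] jaw -61.5 tilt 0.69 q7 -1.33 w 0.0854 F [-0.4  1.3  0.6]
rot(tool) [-0.0019  0.0118 -0.0004]
shift before rot [ 0.0059 -0.0007  0.0761] after rot [ 0.005  -0.0009  0.0762] len 0.0763
```

View pics/v5.png

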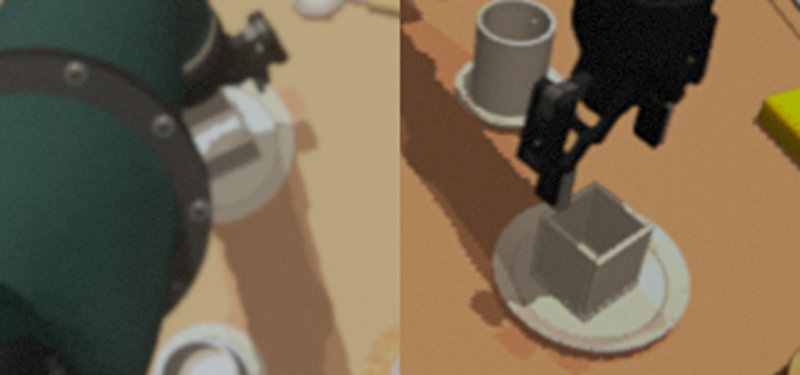

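The jaws line up with two of the square cup's sides. I'll go down to just above the rim.

>>> {"fn": "servo_tool", "kwargs": {
  "motion": [
    [0.003, -0.001, 0.01, -0.002, 0.011, 0, 1],
    [0.002, 0, 0.012, 0, 0, 0, 1],
    [0, 0, 0.008, 0, 0, 0, 1],
    [0, 0, 0, 0, 0, 0, 1]
  ]
}}

```text
time_s: 11.0
tool_pos: [0.665, 0.1898, 0.0733]
tool_rot: [-0.0, 0.969, 0.246, -0.0]
wrist_force: [0.0, -0.0, 0.1]
width: 0.0857
```

```bash
python3 plan.py .666 .189 .03 118.5;python3 - <<'E'
from h import *
b=snapshot('scene')[130:280,270:430]
cv2.imwrite('pics/v6.png',cv2.resize(b,None,fx=3,fy=3,interpolation=cv2.INTER_CUBIC))
E
```

```text
t 11.0 pos [0.665  0.1898 0.0733] jaw -61.5 tilt 0.07 q7 -1.33 w 0.0857 F [ 0.  -0.   0.1]
rot(tool) [-0.001   0.0008  0.0001]
shift before rot [0.0005 0.0013 0.0433] after rot [0.0005 0.0012 0.0433] len 0.0433
```

View pics/v6.png

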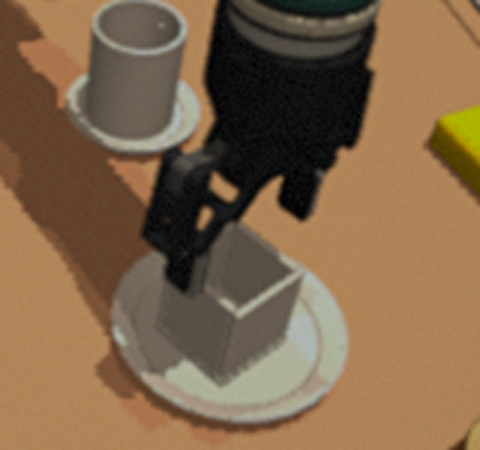

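>>> {"fn": "servo_tool", "kwargs": {
  "motion": [
    [0, 0.001, 0.01, 0, 0, 0, 1],
    [0, 0, 0.013, 0, 0, 0, 1],
    [0, 0, 0.013, 0, 0, 0, 1],
    [0, 0, 0.007, 0, 0, 0, 1],
    [0, 0, 0, 0, 0, 0, 1]
  ]
}}

```text
time_s: 11.55
tool_pos: [0.6658, 0.1891, 0.0266]
tool_rot: [-0.0, 0.969, 0.246, -0.0]
wrist_force: [-0.9, 0.1, 0.4]
width: 0.0854
```

```bash
python3 plan.py .666 .189 .03 118.5;python3 - <<'E'
from h import *
b=snapshot('scene')[130:280,270:430]
cv2.imwrite('pics/v7.png',cv2.resize(b,None,fx=3,fy=3,interpolation=cv2.INTER_CUBIC))
E
```

```text
t 11.55 pos [0.6658 0.1891 0.0266] jaw -61.5 tilt 0.05 q7 -1.33 w 0.0854 F [-0.9  0.1  0.4]
rot(tool) [-0.0008  0.0004  0.0004]
shift before rot [ 0.0001  0.0002 -0.0034] after rot [ 0.0001  0.0002 -0.0034] len 0.0034
```

View pics/v7.png

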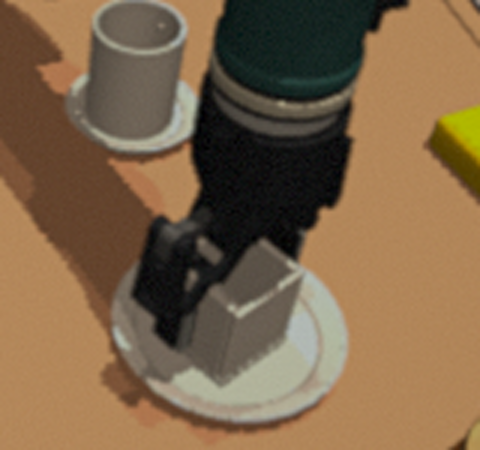

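Good: the finger stands clear of the face at (175,330). Next I close and lift a little.

>>> {"fn": "servo_tool", "kwargs": {
  "motion": [
    [0, 0, 0, 0, 0, 0, 0.6],
    [0, 0, 0, 0, 0, 0, 0.4],
    [0, 0, 0, 0, 0, 0, 0.1],
    [0, 0, 0, 0, 0, 0, -0.3],
    [0, 0, 0, 0, 0, 0, -1],
    [0, 0, 0, 0, 0, 0, -1],
    [0, 0, 0, 0, 0, 0, -1],
    [0, 0, 0, 0, 0, 0, -1]
  ]
}}

```text
time_s: 12.4
tool_pos: [0.6662, 0.1893, 0.0281]
tool_rot: [-0.0, 0.969, 0.246, 0.001]
wrist_force: [-0.2, -0.4, -2.1]
width: 0.0554
```

```bash
python3 plan.py .4546 -.1927 .16
```

```text
t 12.4 pos [0.6662 0.1893 0.0281] jaw -61.5 tilt 0.08 q7 -1.33 w 0.0554 F [-0.2 -0.4 -2.1]
rot(tool) [-0.0006 -0.0013 -0.    ]
shift before rot [-0.3682  0.2345 -0.1326] after rot [-0.3684  0.2346 -0.1319] len 0.4562
```

>>> {"fn": "servo_tool", "kwargs": {
  "motion": [
    [0, 0, -0.008, 0, 0, 0, -1],
    [0, 0, -0.02, 0, 0, 0, -1],
    [0, 0, -0.03, 0, 0, 0, -1],
    [0, 0, -0.03, 0, 0, 0, -1],
    [0, 0, -0.025, 0, 0, 0, -1],
    [-0.01, 0.006, -0.01, 0, 0, 0, -1],
    [-0.02, 0.013, 0, 0, 0, 0, -1],
    [-0.025, 0.016, 0, 0, 0, 0, -1],
    [-0.025, 0.016, 0, 0, 0, 0, -1],
    [-0.025, 0.016, 0, 0, 0, 0, -1],
    [-0.025, 0.016, 0, 0, 0, 0, -1],
    [-0.025, 0.016, 0, 0, 0, 0, -1],
    [-0.015, 0.009, 0, 0, 0, 0, -1],
    [0, 0, 0, 0, 0, 0, -1]
  ]
}}

```text
time_s: 13.8
tool_pos: [0.5569, 0.0015, 0.1557]
tool_rot: [-0.0, 0.969, 0.246, -0.003]
wrist_force: [0.3, 0.1, -2.3]
width: 0.055
```

```bash
python3 plan.py .4546 -.1927 .12 118.5
```

```text
t 13.8 pos [0.5569 0.0015 0.1557] jaw -61.6 tilt 0.38 q7 -1.09 w 0.055 F [ 0.3  0.1 -2.3]
rot(tool) [-0.002   0.0064 -0.001 ]
shift before rot [-0.1822  0.1221  0.0366] after rot [-0.1826  0.1219  0.0357] len 0.2224
```

>>> {"fn": "servo_tool", "kwargs": {
  "motion": [
    [-0.01, 0.007, 0, -0.002, 0.006, 0, -1],
    [-0.02, 0.013, 0.002, 0, 0, 0, -1],
    [-0.025, 0.017, 0.004, 0, 0, 0, -1],
    [-0.025, 0.017, 0.005, 0, 0, 0, -1],
    [-0.025, 0.017, 0.005, 0, 0, 0, -1],
    [-0.025, 0.017, 0.005, 0, 0, 0, -1],
    [-0.025, 0.016, 0.005, 0, 0, 0, -1],
    [-0.015, 0.01, 0.004, 0, 0, 0, -1],
    [-0.008, 0.006, 0.002, 0, 0, 0, -1],
    [0, 0, 0, 0, 0, 0, -1]
  ]
}}

```text
time_s: 14.8
tool_pos: [0.4666, -0.1873, 0.122]
tool_rot: [-0.0, 0.967, 0.256, 0.008]
wrist_force: [-0.6, 0.4, -1.4]
width: 0.0552
```

```bash
python3 plan.py .4546 -.1927 .028 118.5;python3 - <<'E'
from h import *
a=snapshot('top')[150:300,270:430];b=snapshot('scene')[110:260,60:220]
cv2.imwrite('pics/v8.png',cv2.resize(np.hstack([a,b]),None,fx=2.5,fy=2.5,interpolation=cv2.INTER_CUBIC))
E
```

```text
t 14.8 pos [ 0.4666 -0.1873  0.122 ] jaw -60.4 tilt 0.94 q7 -0.69 w 0.0552 F [-0.6  0.4 -1.4]
rot(tool) [ 0.0032 -0.016   0.0199]
shift before rot [-0.0146 -0.0016  0.0938] after rot [-0.0131 -0.001   0.094 ] len 0.095
```

View pics/v8.png

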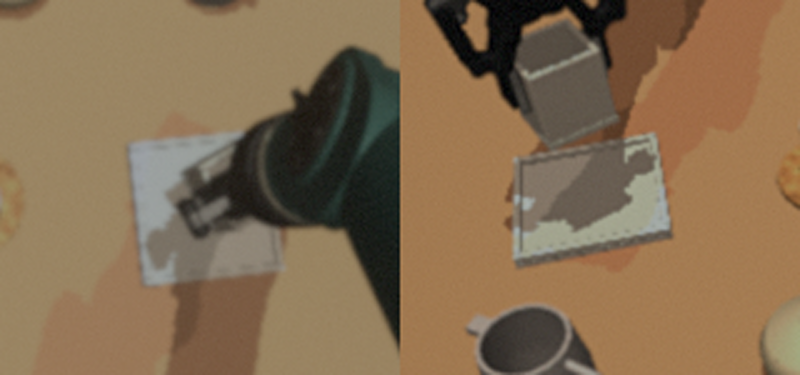

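>>> {"fn": "servo_tool", "kwargs": {
  "motion": [
    [-0.005, -0.001, 0.008, 0.003, -0.015, 0.018, -1],
    [-0.005, 0, 0.012, 0, 0, 0, -1],
    [-0.003, 0, 0.014, 0, 0, 0, -1],
    [0, 0, 0.014, 0, 0, 0, -1],
    [0, 0, 0.008, 0, 0, 0, -1],
    [0, 0, 0, 0, 0, 0, -1]
  ]
}}

```text
time_s: 15.5
tool_pos: [0.4617, -0.1835, 0.0638]
tool_rot: [-0.0, 0.967, 0.254, 0.003]
wrist_force: [0.2, -0.0, -1.6]
width: 0.0556
```

```bash
python3 plan.py .4546 -.1927 .028 118.5
```

```text
t 15.5 pos [ 0.4617 -0.1835  0.0638] jaw -60.6 tilt 0.32 q7 -0.7 w 0.0556 F [ 0.2 -0.  -1.6]
rot(tool) [ 0.0005 -0.0056  0.0157]
shift before rot [-0.0109  0.0045  0.0358] after rot [-0.0106  0.0047  0.0358] len 0.0377
```

>>> {"fn": "servo_tool", "kwargs": {
  "motion": [
    [-0.005, 0.002, 0.006, 0, -0.005, 0.015, -1],
    [-0.005, 0.002, 0.008, 0, 0, 0, -1],
    [-0.003, 0.001, 0.008, 0, 0, 0, -1],
    [0, 0, 0.005, 0, 0, 0, -1],
    [0, 0, 0, 0, 0, 0, -1]
  ]
}}

```text
time_s: 16.0
tool_pos: [0.4535, -0.1948, 0.0354]
tool_rot: [0.001, 0.969, 0.246, 0.001]
wrist_force: [-0.6, 0.2, -2.4]
width: 0.0557
```

```bash
python3 plan.py .4546 -.1927 .028 118.5;python3 - <<'E'
from h import *
a=snapshot('top')[150:300,270:430];b=snapshot('scene')[110:260,60:220]
cv2.imwrite('pics/v9.png',cv2.resize(np.hstack([a,b]),None,fx=2.5,fy=2.5,interpolation=cv2.INTER_CUBIC))
E
```

```text
t 16.0 pos [ 0.4535 -0.1948  0.0354] jaw -61.5 tilt 0.16 q7 -0.69 w 0.0557 F [-0.6  0.2 -2.4]
rot(tool) [ 0.0022 -0.0016  0.0003]
shift before rot [ 0.0019 -0.0013  0.0074] after rot [ 0.0019 -0.0013  0.0074] len 0.0077
```

View pics/v9.png

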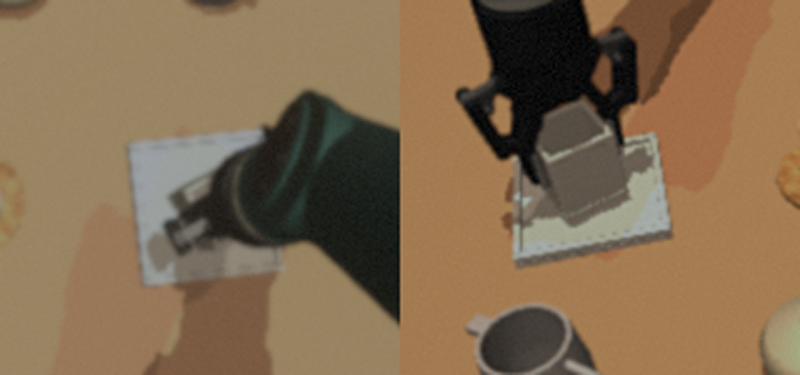

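>>> {"fn": "servo_tool", "kwargs": {
  "motion": [
    [0.001, -0.001, 0.003, 0, 0, 0, -1],
    [0.001, 0, 0.0025, 0, 0, 0, -1],
    [0, 0, 0.002, 0, 0, 0, -1],
    [0, 0, 0.002, 0, 0, 0, -1]
  ]
}}

```text
time_s: 16.5
tool_pos: [0.4564, -0.1928, 0.0277]
tool_rot: [0.001, 0.969, 0.247, 0.002]
wrist_force: [-4.1, 1.1, 34.3]
width: 0.0554
```

```bash
python3 plan.py .4546 -.1927 .028 118.5
```

```text
t 16.5 pos [ 0.4564 -0.1928  0.0277] jaw -61.5 tilt 0.31 q7 -0.69 w 0.0554 F [-4.1  1.1 34.3]
rot(tool) [ 0.0039 -0.0037  0.0008]
shift before rot [-0.0015 -0.001  -0.0003] after rot [-0.0015 -0.001  -0.0003] len 0.0018
```

That was close: 34 N on contact. I'll relax by holding, then release, and use smaller steps from here on.

>>> {"fn": "servo_tool", "kwargs": {
  "motion": [
    [0, 0, 0, 0, 0, 0, -1],
    [0, 0, 0, 0, 0, 0, -1]
  ]
}}

```text
time_s: 16.7
tool_pos: [0.4568, -0.1929, 0.0283]
tool_rot: [0.002, 0.969, 0.247, 0.003]
wrist_force: [0.3, -0.0, -2.5]
width: 0.0556
```

```bash
python3 plan.py .4546 -.1927 .028 118.5
```

```text
t 16.7 pos [ 0.4568 -0.1929  0.0283] jaw -61.4 tilt 0.37 q7 -0.69 w 0.0556 F [ 0.3 -0.  -2.5]
rot(tool) [ 0.0047 -0.0045  0.0009]
shift before rot [-0.0019 -0.0013  0.0003] after rot [-0.0019 -0.0013  0.0003] len 0.0023
```

>>> {"fn": "servo_tool", "kwargs": {
  "motion": [
    [0, 0, 0, 0, 0, 0, 0.2],
    [0, 0, 0, 0, 0, 0, 0.4],
    [0, 0, 0, 0, 0, 0, 0.7],
    [0, 0, 0, 0, 0, 0, 1],
    [0, 0, 0, 0, 0, 0, 1],
    [0, 0, -0.004, 0, 0, 0, 1],
    [0, 0, -0.02, 0, 0, 0, 1],
    [0, 0, -0.03, 0, 0, 0, 1],
    [0, 0, -0.03, 0, 0, 0, 1],
    [0, 0, -0.03, 0, 0, 0, 1],
    [0, 0, -0.025, 0, 0, 0, 1],
    [0, 0, 0, 0, 0, 0, 1]
  ]
}}

```text
time_s: 17.9
tool_pos: [0.4557, -0.1926, 0.1729]
tool_rot: [0.001, 0.969, 0.247, 0.002]
wrist_force: [0.7, -0.7, -0.4]
width: 0.0856
```

```bash
python3 plan.py .4545 .19 .16 42;python3 plan.py .4545 .19 .16 10
python3 - <<'E'
from h import *
a=snapshot('scene')[60:300,60:420]
cv2.imwrite('pics/v10.png',cv2.resize(a,None,fx=2,fy=2,interpolation=cv2.INTER_CUBIC))
E
```

```text
t 17.9 pos [ 0.4557 -0.1926  0.1729] jaw -61.4 tilt 0.3 q7 -0.71 w 0.0856 F [ 0.7 -0.7 -0.4]
rot(tool) [ 5.0000e-04 -5.7000e-03  1.3361e+00]
shift before rot [ 0.1818 -0.3366  0.0124] after rot [-0.2851 -0.2551  0.0129] len 0.3828
t 17.9 pos [ 0.4557 -0.1926  0.1729] jaw -61.4 tilt 0.3 q7 -0.71 w 0.0856 F [ 0.7 -0.7 -0.4]
rot(tool) [ 5.600e-03 -1.100e-03 -1.247e+00]
shift before rot [ 0.1818 -0.3366  0.0124] after rot [0.3769 0.0653 0.0129] len 0.3828
```

View pics/v10.png

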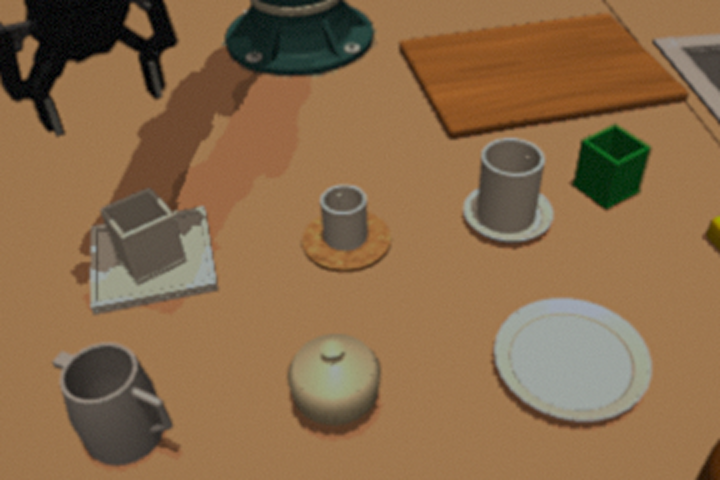

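The square cup stands on its saucer at (145,235) in the crop. For the large cup I'll turn the jaws to 42°, perpendicular to its handle. A turn of −1.80 keeps q7 near 0.

>>> {"fn": "servo_tool", "kwargs": {
  "motion": [
    [0, 0, 0, 0, 0, -0.1, 1],
    [0, 0, 0, 0, 0, -0.13, 1],
    [0, 0, 0, 0, 0, -0.13, 1],
    [0, 0, 0, 0, 0, -0.13, 1],
    [0, 0, 0, 0, 0, -0.13, 1],
    [0, 0, 0, 0, 0, -0.13, 1],
    [0, 0, 0, 0, 0, -0.13, 1],
    [0, 0, 0, 0, 0, -0.13, 1],
    [0, 0, 0, 0, 0, -0.13, 1],
    [0, 0, 0, 0, 0, -0.13, 1],
    [0, 0, 0, 0, 0, -0.13, 1],
    [0, 0, 0, 0, 0, -0.13, 1],
    [0, 0, 0, 0, 0, -0.13, 1],
    [0, 0, 0, 0, 0, -0.13, 1],
    [0, 0, 0, 0, 0, 0, 1]
  ]
}}

```text
time_s: 19.45
tool_pos: [0.4398, -0.186, 0.1541]
tool_rot: [-0.018, 0.379, 0.925, 0.002]
wrist_force: [0.2, -0.7, -0.6]
width: 0.0854
```

```bash
python3 plan.py .4545 .19 .16 42
```

```text
t 19.45 pos [ 0.4398 -0.186   0.1541] jaw 45.5 tilt 2.02 q7 0.77 w 0.0854 F [ 0.2 -0.7 -0.6]
rot(tool) [-0.0106 -0.0337  0.0609]
shift before rot [2.532e-01 2.784e-01 1.000e-04] after rot [ 0.2696  0.2625 -0.0059] len 0.3764
```

>>> {"fn": "servo_tool", "kwargs": {
  "motion": [
    [0, 0, 0, -0.01, -0.033, 0.06, 1],
    [0, 0, 0, 0, 0, 0, 1],
    [0.012, 0.012, 0, 0, 0, 0, 1],
    [0.018, 0.0175, 0, 0, 0, 0, 1],
    [0.018, 0.0175, 0, 0, 0, 0, 1],
    [0.018, 0.0175, 0, 0, 0, 0, 1],
    [0.018, 0.0175, 0, 0, 0, 0, 1],
    [0.018, 0.0175, 0, 0, 0, 0, 1],
    [0.018, 0.0175, 0, 0, 0, 0, 1],
    [0.018, 0.0175, 0, 0, 0, 0, 1],
    [0.018, 0.0175, 0, 0, 0, 0, 1],
    [0.018, 0.0175, 0, 0, 0, 0, 1],
    [0.018, 0.0175, 0, 0, 0, 0, 1],
    [0.018, 0.0175, 0, 0, 0, 0, 1],
    [0.018, 0.0175, 0, 0, 0, 0, 1],
    [0.018, 0.0175, 0, 0, 0, 0, 1],
    [0.016, 0.016, 0, 0, 0, 0, 1],
    [0.01, 0.01, 0, 0, 0, 0, 1],
    [0, 0, 0, 0, 0, 0, 1]
  ]
}}

```text
time_s: 21.35
tool_pos: [0.4599, 0.2089, 0.1471]
tool_rot: [-0.01, 0.418, 0.909, -0.002]
wrist_force: [-0.1, -0.2, 0.3]
width: 0.0853
```

```bash
python3 plan.py .4545 .19 .12 42
```

```text
t 21.35 pos [0.4599 0.2089 0.1471] jaw 40.6 tilt 1.23 q7 -0.11 w 0.0853 F [-0.1 -0.2  0.3]
rot(tool) [-0.0124 -0.0175 -0.0239]
shift before rot [-0.0113 -0.0161  0.0271] after rot [-0.0104 -0.0167  0.0271] len 0.0335
```

>>> {"fn": "servo_tool", "kwargs": {
  "motion": [
    [-0.005, -0.008, 0.005, -0.012, -0.017, -0.024, 1],
    [-0.004, -0.006, 0.008, 0, 0, 0, 1],
    [-0.002, -0.002, 0.008, 0, 0, 0, 1],
    [0, 0, 0.004, 0, 0, 0, 1],
    [0, 0, 0, 0, 0, 0, 1]
  ]
}}

```text
time_s: 21.85
tool_pos: [0.4547, 0.1844, 0.1194]
tool_rot: [-0.001, 0.409, 0.912, -0.003]
wrist_force: [-0.8, 0.4, 0.4]
width: 0.0853
```

```bash
python3 plan.py .4545 .19 .09 42;python3 - <<'E'
from h import *
a=snapshot('top')[160:310,90:250];b=snapshot('scene')[60:210,230:390]
cv2.imwrite('pics/v11.png',cv2.resize(np.hstack([a,b]),None,fx=2.5,fy=2.5,interpolation=cv2.INTER_CUBIC))
E
```

```text
t 21.85 pos [0.4547 0.1844 0.1194] jaw 41.7 tilt 0.32 q7 -0.13 w 0.0853 F [-0.8  0.4  0.4]
rot(tool) [-0.0056  0.0006 -0.006 ]
shift before rot [0.0043 0.0037 0.0294] after rot [0.0043 0.0036 0.0294] len 0.0299
```

View pics/v11.png

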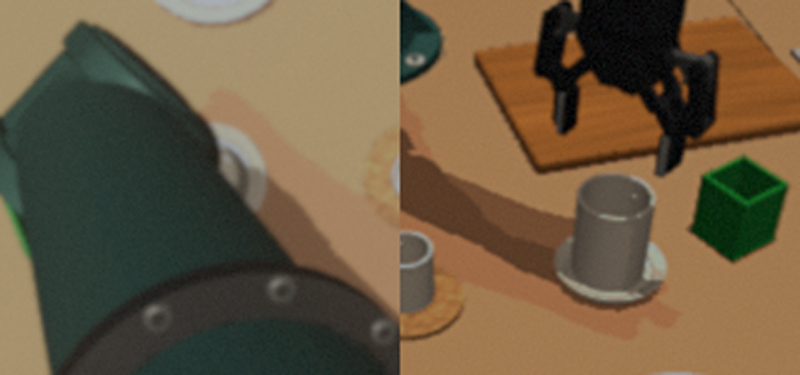

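>>> {"fn": "servo_tool", "kwargs": {
  "motion": [
    [0.003, 0.003, 0.01, -0.005, 0, -0.006, 1],
    [0.001, 0.001, 0.012, 0, 0, 0, 1],
    [0, 0, 0.008, 0, 0, 0, 1],
    [0, 0, 0, 0, 0, 0, 1]
  ]
}}

```text
time_s: 22.35
tool_pos: [0.4564, 0.1923, 0.0878]
tool_rot: [0.001, 0.406, 0.914, 0.001]
wrist_force: [-0.1, 0.9, -0.1]
width: 0.0851
```

```bash
python3 plan.py .4545 .19 .035 42;python3 - <<'E'
from h import *
a=snapshot('top')[160:310,90:250];b=snapshot('scene')[60:210,230:390]
cv2.imwrite('pics/v12.png',cv2.resize(np.hstack([a,b]),None,fx=2.5,fy=2.5,interpolation=cv2.INTER_CUBIC))
E
```

```text
t 22.35 pos [0.4564 0.1923 0.0878] jaw 42.1 tilt 0.19 q7 -0.17 w 0.0851 F [-0.1  0.9 -0.1]
rot(tool) [0.0032 0.0006 0.0015]
shift before rot [-0.0004 -0.0031  0.0528] after rot [-0.0004 -0.0029  0.0528] len 0.0529
```

View pics/v12.png

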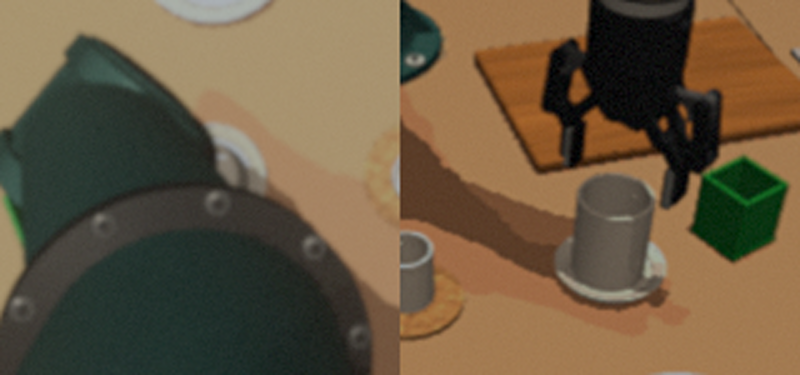

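Run:
```python
from h import *
f=lambda x,y,z:on('scene',230+(x-400)/2.5-.3,60+y/2.5-.3,z).round(4)
print(f(572,163,.1),f(672,205,.1),f(616,196,.086), f(574,196,.086),f(655,196,.086))
```

```text
[0.4232 0.1609 0.1   ] [0.4927 0.2255 0.1   ] [0.4559 0.1912 0.086 ] [0.4501 0.1569 0.086 ] [0.4612 0.2232 0.086 ]
```

The tips' midpoint, seen at (.458,.193), agrees with the cup at (.456,.191). I'll descend.

>>> {"fn": "servo_tool", "kwargs": {
  "motion": [
    [0, -0.001, 0.01, 0.003, 0, 0, 1],
    [0, 0, 0.014, 0, 0, 0, 1],
    [0, 0, 0.014, 0, 0, 0, 1],
    [0, 0, 0.01, 0, 0, 0, 1],
    [0, 0, 0, 0, 0, 0, 1]
  ]
}}

```text
time_s: 22.95
tool_pos: [0.4573, 0.1922, 0.0385]
tool_rot: [0.002, 0.406, 0.914, 0.002]
wrist_force: [0.4, 0.3, 1.2]
width: 0.0855
```

```bash
python3 plan.py .4555 .191 .035 42;python3 - <<'E'
from h import *
b=snapshot('scene')[60:210,230:390]
cv2.imwrite('pics/v13.png',cv2.resize(b,None,fx=3,fy=3,interpolation=cv2.INTER_CUBIC))
E
```

```text
t 22.95 pos [0.4573 0.1922 0.0385] jaw 42.1 tilt 0.26 q7 -0.23 w 0.0855 F [0.4 0.3 1.2]
rot(tool) [0.0041 0.0018 0.001 ]
shift before rot [ 0.0003 -0.0022  0.0035] after rot [ 0.0003 -0.0022  0.0035] len 0.0042
```

View pics/v13.png

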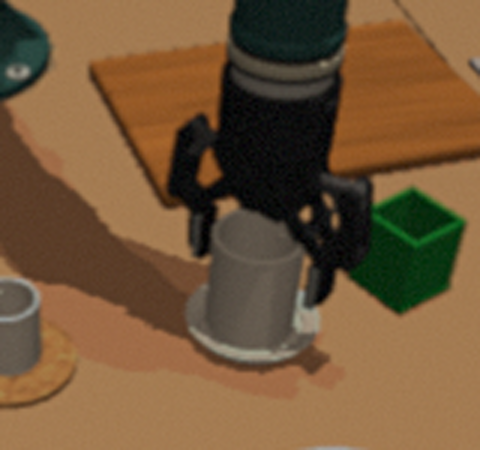

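>>> {"fn": "servo_tool", "kwargs": {
  "motion": [
    [0, -0.001, 0.005, 0.004, 0, 0, 1],
    [0, 0, 0.002, 0, 0, 0, 0.7],
    [0, 0, 0, 0, 0, 0, 0.5],
    [0, 0, 0, 0, 0, 0, 0.3],
    [0, 0, 0, 0, 0, 0, -0.2],
    [0, 0, 0, 0, 0, 0, -1],
    [0, 0, 0, 0, 0, 0, -1],
    [0, 0, 0, 0, 0, 0, -1],
    [0, 0, 0, 0, 0, 0, -1]
  ]
}}

```text
time_s: 23.9
tool_pos: [0.4569, 0.1912, 0.0328]
tool_rot: [0.001, 0.407, 0.914, 0.0]
wrist_force: [-0.2, -0.2, -1.7]
width: 0.0637
```

```bash
python3 plan.py .663 .196 .1 42;python3 - <<'E'
from h import *
b=snapshot('scene')[60:210,230:390]
cv2.imwrite('pics/v14.png',cv2.resize(b,None,fx=3,fy=3,interpolation=cv2.INTER_CUBIC))
E
```

```text
t 23.9 pos [0.4569 0.1912 0.0328] jaw 42.0 tilt 0.17 q7 -0.24 w 0.0637 F [-0.2 -0.2 -1.7]
rot(tool) [ 0.0014  0.0026 -0.0002]
shift before rot [-0.1345  0.1564 -0.0667] after rot [-0.1343  0.1563 -0.0672] len 0.2168
```

View pics/v14.png

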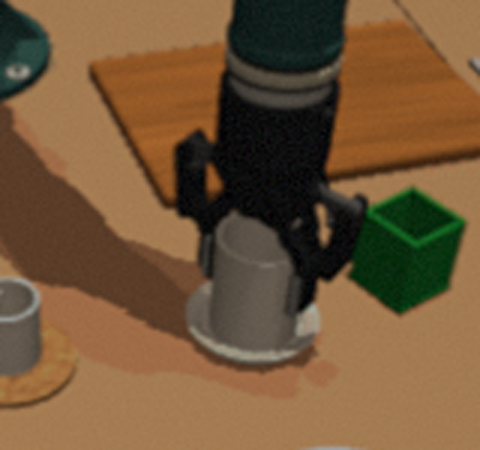

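>>> {"fn": "servo_tool", "kwargs": {
  "motion": [
    [0, 0, -0.008, 0, 0, 0, -1],
    [0, 0, -0.018, 0, 0, 0, -1],
    [0, 0, -0.02, 0, 0, 0, -1],
    [-0.004, 0.005, -0.012, 0, 0, 0, -1],
    [-0.012, 0.014, 0, 0, 0, 0, -1],
    [-0.015, 0.0175, 0, 0, 0, 0, -1],
    [-0.015, 0.0175, 0, 0, 0, 0, -1],
    [-0.015, 0.0175, 0, 0, 0, 0, -1],
    [-0.015, 0.0175, 0, 0, 0, 0, -1],
    [-0.015, 0.0175, 0, 0, 0, 0, -1],
    [-0.015, 0.0175, 0, 0, 0, 0, -1],
    [-0.012, 0.014, 0, 0, 0, 0, -1],
    [-0.007, 0.008, 0, 0, 0, 0, -1],
    [0, 0, 0, 0, 0, 0, -1]
  ]
}}

```text
time_s: 25.35
tool_pos: [0.6512, 0.1928, 0.0985]
tool_rot: [0.0, 0.406, 0.914, -0.002]
wrist_force: [0.4, 0.2, -1.2]
width: 0.064
```

```bash
python3 plan.py .663 .196 .06 42;python3 - <<'E'
from h import *
a=snapshot('top')[80:230,90:250];b=snapshot('scene')[130:280,270:430]
cv2.imwrite('pics/v15.png',cv2.resize(np.hstack([a,b]),None,fx=2.5,fy=2.5,interpolation=cv2.INTER_CUBIC))
E
```

```text
t 25.35 pos [0.6512 0.1928 0.0985] jaw 42.1 tilt 0.27 q7 0.04 w 0.064 F [ 0.4  0.2 -1.2]
rot(tool) [-0.0041  0.0025  0.0012]
shift before rot [-0.0054  0.0111  0.0384] after rot [-0.0055  0.0109  0.0385] len 0.0404
```

View pics/v15.png

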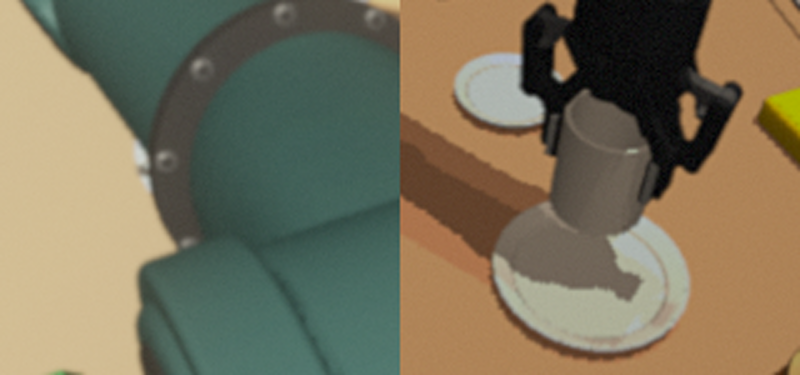

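The large cup is held upright. I'll lower it.

>>> {"fn": "servo_tool", "kwargs": {
  "motion": [
    [-0.003, 0.006, 0.008, -0.004, 0.002, 0, -1],
    [-0.002, 0.004, 0.012, 0, 0, 0, -1],
    [-0.001, 0.002, 0.012, 0, 0, 0, -1],
    [0, 0, 0.008, 0, 0, 0, -1],
    [0, 0, 0, 0, 0, 0, -1]
  ]
}}

```text
time_s: 25.95
tool_pos: [0.6577, 0.1972, 0.0534]
tool_rot: [-0.003, 0.404, 0.915, -0.003]
wrist_force: [0.0, 0.1, -2.6]
width: 0.064
```

```bash
python3 plan.py .663 .196 .036 42
```

```text
t 25.95 pos [0.6577 0.1972 0.0534] jaw 42.3 tilt 0.48 q7 0.03 w 0.064 F [ 0.   0.1 -2.6]
rot(tool) [-0.0076 -0.0034  0.006 ]
shift before rot [-0.0045  0.0033  0.0174] after rot [-0.0044  0.0032  0.0174] len 0.0182
```

>>> {"fn": "servo_tool", "kwargs": {
  "motion": [
    [-0.003, 0.002, 0.005, -0.007, -0.003, 0.005, -1],
    [-0.002, 0.002, 0.006, 0, 0, 0, -1],
    [0, 0, 0.005, 0, 0, 0, -1],
    [0, 0, 0, 0, 0, 0, -1]
  ]
}}

```text
time_s: 26.35
tool_pos: [0.6641, 0.196, 0.0355]
tool_rot: [-0.0, 0.406, 0.914, -0.0]
wrist_force: [-0.5, -0.2, -2.5]
width: 0.0637
```

```bash
python3 plan.py .663 .196 .033 42
```

```text
t 26.35 pos [0.6641 0.196  0.0355] jaw 42.0 tilt 0.05 q7 0.02 w 0.0637 F [-0.5 -0.2 -2.5]
rot(tool) [-0.0008 -0.0004  0.0008]
shift before rot [ 0.0007 -0.0008  0.0025] after rot [ 0.0007 -0.0008  0.0025] len 0.0028
```

Next, 1 mm steps, one call at a time.

>>> {"fn": "servo_tool", "kwargs": {
  "motion": [
    [0, 0, 0.0012, 0, 0, 0, -1],
    [0, 0, 0.001, 0, 0, 0, -1]
  ]
}}

```text
time_s: 26.55
tool_pos: [0.6645, 0.1961, 0.0336]
tool_rot: [-0.0, 0.406, 0.914, -0.0]
wrist_force: [0.2, -0.1, -2.4]
width: 0.0638
```

>>> {"fn": "servo_tool", "kwargs": {
  "motion": [
    [0, 0, 0.001, 0, 0, 0, -1]
  ]
}}

```text
time_s: 26.65
tool_pos: [0.6647, 0.1962, 0.0328]
tool_rot: [0.0, 0.406, 0.914, 0.0]
wrist_force: [-2.0, 1.2, 4.9]
width: 0.064
```

Contact, at about +7 N. Now I release.

>>> {"fn": "servo_tool", "kwargs": {
  "motion": [
    [0, 0, 0, 0, 0, 0, 0.5],
    [0, 0, 0, 0, 0, 0, 0.7],
    [0, 0, 0, 0, 0, 0, 0.85],
    [0, 0, 0, 0, 0, 0, 1],
    [0, 0, 0, 0, 0, 0, 1],
    [0, 0, -0.004, 0, 0, 0, 1],
    [0, 0, -0.015, 0, 0, 0, 1],
    [0, 0, -0.025, 0, 0, 0, 1],
    [0, 0, -0.03, 0, 0, 0, 1],
    [0, 0, -0.03, 0, 0, 0, 1],
    [0, 0, -0.025, 0, 0, 0, 1],
    [0, 0, 0, 0, 0, 0, 1]
  ]
}}

```text
time_s: 27.85
tool_pos: [0.6663, 0.1978, 0.1742]
tool_rot: [0.002, 0.406, 0.914, 0.003]
wrist_force: [-0.5, 0.1, 1.1]
width: 0.0849
```

```bash
python3 plan.py .46 .013 .16 90
python3 - <<'E'
from h import *
s=snapshot('scene');cv2.imwrite('pics/s2.png',s)
def z(im,x,y,w=28):
    o=cv2.resize(im[y-w:y+w,x-w:x+w],(392,392),interpolation=cv2.INTER_CUBIC)
    return o
cv2.imwrite('pics/v16.png',cv2.resize(s[60:300,60:420],None,fx=2,fy=2,interpolation=cv2.INTER_CUBIC))
cv2.imwrite('pics/v17.png',np.hstack([z(s,234,170),z(s,314,165)]))
E
```

```text
t 27.85 pos [0.6663 0.1978 0.1742] jaw 42.1 tilt 0.42 q7 0.09 w 0.0849 F [-0.5  0.1  1.1]
rot(tool) [ 0.0057  0.0049 -0.8363]
shift before rot [ 0.0011 -0.277   0.0123] after rot [ 0.2063 -0.1848  0.0142] len 0.2773
```

View pics/v16.png

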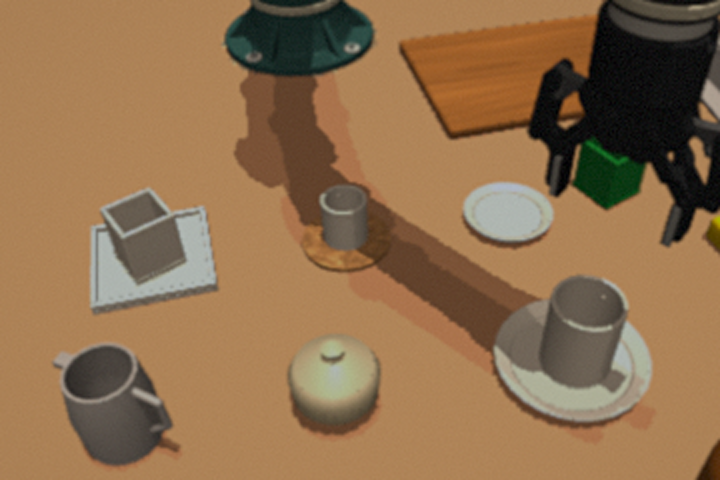

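View pics/v17.png

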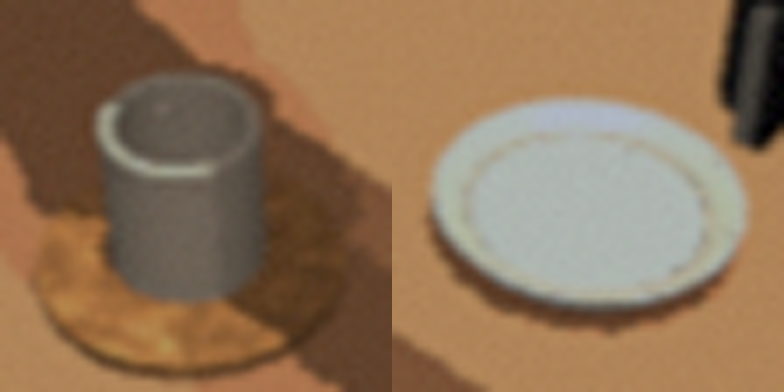

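Run:
```python
from h import *
from scipy.optimize import least_squares
def fit(c,qs,z,r):
    W=np.array([on('scene',c[0]-28+q[0]/7-.5,c[1]-28+q[1]/7-.5,z)[:2] for q in qs])
    s=least_squares(lambda p:np.hypot(*(W-p[:2]).T)-r,W.mean(0)); return s.x.round(4),(s.fun*1e3).round(1)
print(fit((234,170),((97,125),(262,125),(180,72),(178,178)),.058,.024))
print(fit((314,165),((40,195),(355,210),(190,97),(100,118),(290,122)),.013,.05))
print(fit((314,165),((75,195),(312,210),(190,132),(200,292)),.006,.04))
```

```text
(array([0.46  , 0.0126]), array([0.2, 0.2, 0.2, 0.2]))
(array([0.4558, 0.1941]), array([-0. , -1.2,  0.6, -1.4,  0.5]))
(array([0.4534, 0.1936]), array([-2.3, -2.2, -1.1, -1.5]))
```

The small cup is at (.460,.0126) and the small saucer at about (.4545,.194). I'll fetch the small cup next.

>>> {"fn": "servo_tool", "kwargs": {
  "motion": [
    [0, 0, 0, 0, 0, -0.1, 1],
    [0, 0, 0, 0, 0, -0.12, 1],
    [0, 0, 0, 0, 0, -0.12, 1],
    [0, 0, 0, 0, 0, -0.12, 1],
    [0, 0, 0, 0, 0, -0.12, 1],
    [0, 0, 0, 0, 0, -0.12, 1],
    [0, 0, 0, 0, 0, -0.12, 1],
    [0, 0, 0, 0, 0, 0, 1],
    [0.012, -0.01, 0, 0, 0, 0, 1],
    [0.02, -0.018, 0, 0, 0, 0, 1],
    [0.02, -0.018, 0, 0, 0, 0, 1],
    [0.02, -0.018, 0, 0, 0, 0, 1],
    [0.02, -0.018, 0, 0, 0, 0, 1],
    [0.02, -0.018, 0, 0, 0, 0, 1],
    [0.02, -0.018, 0, 0, 0, 0, 1],
    [0.02, -0.018, 0, 0, 0, 0, 1],
    [0.015, -0.014, 0, 0, 0, 0, 1],
    [0.01, -0.01, 0, 0, 0, 0, 1],
    [0, 0, 0, 0, 0, 0, 1]
  ]
}}

```text
time_s: 29.8
tool_pos: [0.4691, 0.0255, 0.1612]
tool_rot: [-0.012, 0.006, 1.0, -0.003]
wrist_force: [-0.1, 1.0, 0.4]
width: 0.0857
```

```bash
python3 plan.py .46 .0126 .1 90
```

```text
t 29.8 pos [0.4691 0.0255 0.1612] jaw 89.3 tilt 1.42 q7 0.9 w 0.0857 F [-0.1  1.   0.4]
rot(tool) [-0.0067 -0.0239 -0.0122]
shift before rot [ 0.0075 -0.0126  0.0615] after rot [ 0.0091 -0.0129  0.0612] len 0.0632
```

>>> {"fn": "servo_tool", "kwargs": {
  "motion": [
    [0.003, -0.005, 0.008, -0.006, -0.023, -0.012, 1],
    [0.003, -0.004, 0.015, 0, 0, 0, 1],
    [0.002, -0.003, 0.015, 0, 0, 0, 1],
    [0.001, -0.001, 0.015, 0, 0, 0, 1],
    [0, 0, 0.008, 0, 0, 0, 1],
    [0, 0, 0, 0, 0, 0, 1]
  ]
}}

```text
time_s: 30.4
tool_pos: [0.4678, 0.0175, 0.0994]
tool_rot: [0.005, 0.002, 1.0, 0.003]
wrist_force: [0.4, 0.0, -0.5]
width: 0.0855
```

```bash
python3 plan.py .46 .0126 .07 90
```

```text
t 30.4 pos [0.4678 0.0175 0.0994] jaw 89.8 tilt 0.7 q7 0.79 w 0.0855 F [ 0.4  0.  -0.5]
rot(tool) [ 0.006   0.0105 -0.0035]
shift before rot [ 0.0081 -0.0051  0.0293] after rot [ 0.0078 -0.0049  0.0294] len 0.0308
```

>>> {"fn": "servo_tool", "kwargs": {
  "motion": [
    [0.004, -0.002, 0.008, 0.006, 0.01, -0.003, 1],
    [0.003, -0.002, 0.012, 0, 0, 0, 1],
    [0.001, -0.001, 0.008, 0, 0, 0, 1],
    [0, 0, 0, 0, 0, 0, 1]
  ]
}}

```text
time_s: 30.8
tool_pos: [0.4626, 0.0143, 0.071]
tool_rot: [0.002, -0.0, 1.0, 0.001]
wrist_force: [0.2, -0.5, 0.6]
width: 0.0856
```

```bash
python3 plan.py .46 .0126 .014 90
```

```text
t 30.8 pos [0.4626 0.0143 0.071 ] jaw 90.0 tilt 0.24 q7 0.73 w 0.0856 F [ 0.2 -0.5  0.6]
rot(tool) [0.0011 0.0041 0.0003]
shift before rot [ 0.0028 -0.0018  0.057 ] after rot [ 0.0026 -0.0017  0.057 ] len 0.0571
```

>>> {"fn": "servo_tool", "kwargs": {
  "motion": [
    [0.0015, -0.001, 0.01, 0.001, 0.004, 0, 1],
    [0.0015, -0.001, 0.014, 0, 0, 0, 1],
    [0, 0, 0.014, 0, 0, 0, 1],
    [0, 0, 0.011, 0, 0, 0, 1],
    [0, 0, 0.007, 0, 0, 0, 1],
    [0, 0, 0, 0, 0, 0, 1]
  ]
}}

```text
time_s: 31.4
tool_pos: [0.4621, 0.0128, 0.0127]
tool_rot: [0.002, 0.0, 1.0, 0.0]
wrist_force: [-0.3, 0.3, 0.0]
width: 0.0853
```

```bash
python3 plan.py .46 .0126 .014 90;python3 - <<'E'
from h import *
b=snapshot('scene')[80:230,150:310]
cv2.imwrite('pics/v18.png',cv2.resize(b,None,fx=3,fy=3,interpolation=cv2.INTER_CUBIC))
E
```

```text
t 31.4 pos [0.4621 0.0128 0.0127] jaw 90.0 tilt 0.23 q7 0.59 w 0.0853 F [-0.3  0.3  0. ]
rot(tool) [ 0.001   0.0038 -0.0003]
shift before rot [ 0.0021 -0.0002 -0.0013] after rot [ 0.0021 -0.0002 -0.0013] len 0.0025
```

View pics/v18.png

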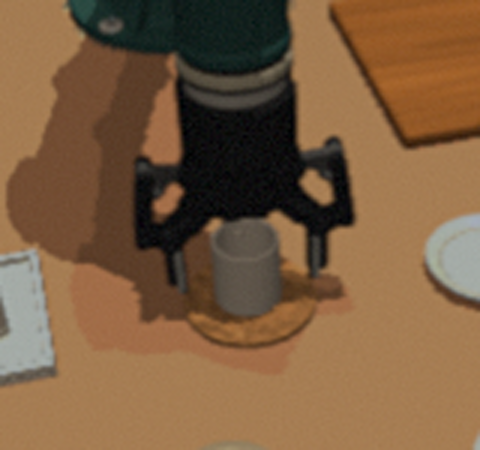

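The jaws are centred on the small cup. Next I close and lift it.

>>> {"fn": "servo_tool", "kwargs": {
  "motion": [
    [0, 0, 0, 0, 0, 0, 0.5],
    [0, 0, 0, 0, 0, 0, 0.2],
    [0, 0, 0, 0, 0, 0, 0],
    [0, 0, 0, 0, 0, 0, -0.3],
    [0, 0, 0, 0, 0, 0, -1],
    [0, 0, 0, 0, 0, 0, -1],
    [0, 0, 0, 0, 0, 0, -1],
    [0, 0, 0, 0, 0, 0, -1]
  ]
}}

```text
time_s: 32.25
tool_pos: [0.4633, 0.0126, 0.015]
tool_rot: [0.004, 0.001, 1.0, 0.001]
wrist_force: [0.0, -0.9, -0.7]
width: 0.0469
```

```bash
python3 plan.py .4545 .194 .08 90
```

```text
t 32.25 pos [0.4633 0.0126 0.015 ] jaw 89.9 tilt 0.45 q7 0.59 w 0.0469 F [ 0.  -0.9 -0.7]
rot(tool) [ 0.0018  0.0076 -0.0013]
shift before rot [ 0.0085  0.1815 -0.0648] after rot [ 0.0088  0.1814 -0.065 ] len 0.1929
```

>>> {"fn": "servo_tool", "kwargs": {
  "motion": [
    [0, 0, -0.008, 0, 0, 0, -1],
    [0, 0, -0.018, 0, 0, 0, -1],
    [0, 0, -0.02, 0, 0, 0, -1],
    [0, 0.006, -0.012, 0.002, 0.007, 0, -1],
    [0.001, 0.015, 0, 0, 0, 0, -1],
    [0.001, 0.02, 0, 0, 0, 0, -1],
    [0.001, 0.02, 0, 0, 0, 0, -1],
    [0.001, 0.02, 0, 0, 0, 0, -1],
    [0.001, 0.02, 0, 0, 0, 0, -1],
    [0.001, 0.02, 0, 0, 0, 0, -1],
    [0, 0.02, 0, 0, 0, 0, -1],
    [0, 0.018, 0, 0, 0, 0, -1],
    [0, 0.01, 0, 0, 0, 0, -1],
    [0, 0, 0, 0, 0, 0, -1]
  ]
}}

```text
time_s: 33.65
tool_pos: [0.4552, 0.1852, 0.0807]
tool_rot: [-0.001, 0.003, 1.0, -0.001]
wrist_force: [-0.0, 1.0, -1.9]
width: 0.047
```

```bash
python3 plan.py .4575 .194 .035 90
```

```text
t 33.65 pos [0.4552 0.1852 0.0807] jaw 89.7 tilt 0.12 q7 0.44 w 0.047 F [-0.   1.  -1.9]
rot(tool) [-0.0018 -0.0011 -0.0053]
shift before rot [-0.0023  0.0089  0.0457] after rot [-0.0023  0.0088  0.0457] len 0.0466
```

>>> {"fn": "servo_tool", "kwargs": {
  "motion": [
    [-0.001, 0.004, 0.008, -0.001, -0.001, -0.005, -1],
    [-0.001, 0.003, 0.012, 0, 0, 0, -1],
    [0, 0.002, 0.012, 0, 0, 0, -1],
    [0, 0, 0.01, 0, 0, 0, -1],
    [0, 0, 0.004, 0, 0, 0, -1],
    [0, 0, 0, 0, 0, 0, -1]
  ]
}}

```text
time_s: 34.25
tool_pos: [0.4566, 0.1894, 0.0294]
tool_rot: [-0.002, 0.002, 1.0, -0.003]
wrist_force: [0.4, -0.1, -1.4]
width: 0.0473
```

```bash
python3 plan.py .4575 .194 .018 90
python3 - <<'E'
from h import *
b=snapshot('scene')[60:210,230:390]
cv2.imwrite('pics/v19.png',cv2.resize(b,None,fx=3,fy=3,interpolation=cv2.INTER_CUBIC))
E
```

```text
t 34.25 pos [0.4566 0.1894 0.0294] jaw 89.7 tilt 0.41 q7 0.35 w 0.0473 F [ 0.4 -0.1 -1.4]
rot(tool) [-0.0063 -0.0034 -0.0047]
shift before rot [-0.0009  0.0047  0.0114] after rot [-0.0009  0.0046  0.0114] len 0.0123
```

View pics/v19.png

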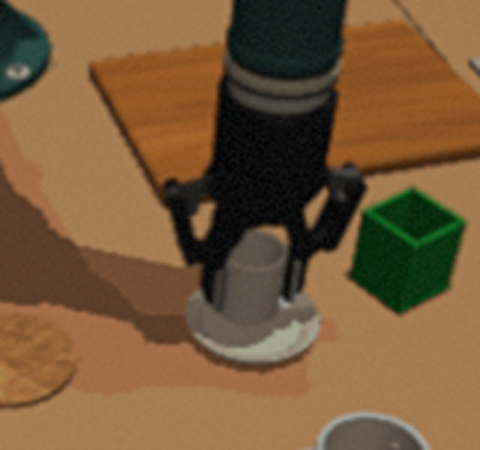

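The cup is nearly over the centre. I'll go to about 2 mm above contact with the last corrections.

>>> {"fn": "servo_tool", "kwargs": {
  "motion": [
    [-0.0005, 0.003, 0.004, -0.006, -0.003, -0.004, -1],
    [0, 0.002, 0.004, 0, 0, 0, -1],
    [0, 0, 0.002, 0, 0, 0, -1],
    [0, 0, 0, 0, 0, 0, -1]
  ]
}}

```text
time_s: 34.7
tool_pos: [0.4577, 0.1951, 0.0194]
tool_rot: [0.001, 0.0, 1.0, 0.001]
wrist_force: [-0.6, -1.7, -0.8]
width: 0.0472
```

```bash
python3 plan.py .4575 .194 .016 90
```

```text
t 34.7 pos [0.4577 0.1951 0.0194] jaw 90.0 tilt 0.1 q7 0.32 w 0.0472 F [-0.6 -1.7 -0.8]
rot(tool) [ 0.0013  0.0013 -0.0006]
shift before rot [ 0.0002 -0.0011  0.0034] after rot [ 0.0002 -0.0011  0.0034] len 0.0036
```

>>> {"fn": "servo_tool", "kwargs": {
  "motion": [
    [0, -0.001, 0.0015, 0, 0, 0, -1],
    [0, 0, 0.0012, 0, 0, 0, -1]
  ]
}}

```text
time_s: 34.9
tool_pos: [0.458, 0.1941, 0.0169]
tool_rot: [0.001, 0.0, 1.0, 0.001]
wrist_force: [0.3, -0.1, -1.0]
width: 0.0468
```

>>> {"fn": "servo_tool", "kwargs": {
  "motion": [
    [0, 0, 0.001, 0, 0, 0, -1]
  ]
}}

```text
time_s: 35.0
tool_pos: [0.458, 0.1941, 0.0159]
tool_rot: [0.001, 0.0, 1.0, 0.001]
wrist_force: [-0.4, -0.3, -0.6]
width: 0.047
```

>>> {"fn": "servo_tool", "kwargs": {
  "motion": [
    [0, 0, 0.001, 0, 0, 0, -1]
  ]
}}

```text
time_s: 35.1
tool_pos: [0.4581, 0.1941, 0.0149]
tool_rot: [0.001, 0.0, 1.0, 0.001]
wrist_force: [-0.8, -0.1, -1.2]
width: 0.0474
```

>>> {"fn": "servo_tool", "kwargs": {
  "motion": [
    [0, 0, 0.0008, 0, 0, 0, -1]
  ]
}}

```text
time_s: 35.2
tool_pos: [0.458, 0.1941, 0.0142]
tool_rot: [0.001, 0.0, 1.0, 0.001]
wrist_force: [-2.0, -0.3, 11.9]
width: 0.047
```

Contact, at about 13 N. I'll release and rise.

>>> {"fn": "servo_tool", "kwargs": {
  "motion": [
    [0, 0, 0, 0, 0, 0, -0.1],
    [0, 0, 0, 0, 0, 0, 0.1],
    [0, 0, 0, 0, 0, 0, 0.4],
    [0, 0, 0, 0, 0, 0, 0.8],
    [0, 0, 0, 0, 0, 0, 1],
    [0, 0, -0.004, 0, 0, 0, 1],
    [0, 0, -0.015, 0, 0, 0, 1],
    [0, 0, -0.025, 0, 0, 0, 1],
    [0, 0, -0.03, 0, 0, 0, 1],
    [0, 0, -0.03, 0, 0, 0, 1],
    [0, 0, -0.03, 0, 0, 0, 1],
    [0, 0, -0.03, 0, 0, 0, 1],
    [0, 0, 0, 0, 0, 0, 1]
  ]
}}

```text
time_s: 36.5
tool_pos: [0.4567, 0.194, 0.1853]
tool_rot: [0.0, -0.001, 1.0, 0.0]
wrist_force: [0.2, 0.7, -0.2]
width: 0.0856
```

```bash
python3 plan.py .3 -.5 .22
python3 - <<'E'
from h import *
s=snapshot('scene');cv2.imwrite('pics/s3.png',s)
cv2.imwrite('pics/v20.png',cv2.resize(s[60:300,60:420],None,fx=2,fy=2,interpolation=cv2.INTER_CUBIC))
E
```

```text
t 36.5 pos [0.4567 0.194  0.1853] jaw 90.1 tilt 0.01 q7 0.62 w 0.0856 F [ 0.2  0.7 -0.2]
rot(tool) [ 0.      0.0002 -0.    ]
shift before rot [ 0.1574 -0.6938 -0.0348] after rot [ 0.1574 -0.6938 -0.0347] len 0.7123
```

View pics/v20.png

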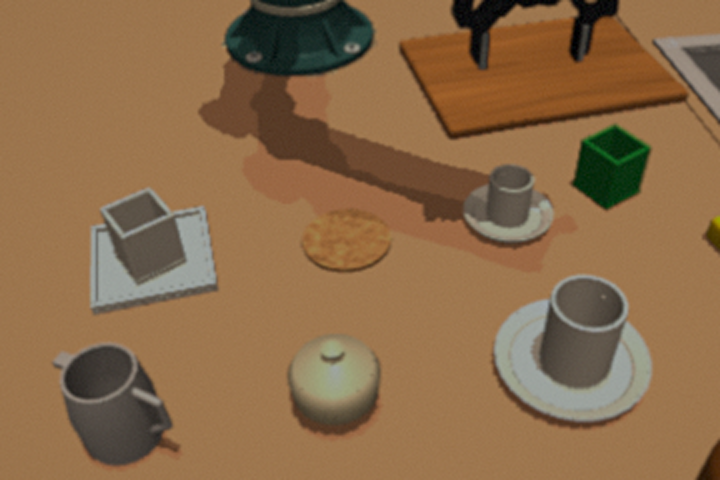

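All cups are on matching saucers. I'll move the arm away for a clear top-view check.

>>> {"fn": "servo_tool", "kwargs": {
  "motion": [
    [0, -0.015, -0.01, 0, 0, 0, 1],
    [0, -0.03, -0.01, 0, 0, 0, 1],
    [0, -0.035, 0, 0, 0, 0, 1],
    [0, -0.035, 0, 0, 0, 0, 1],
    [0, -0.035, 0, 0, 0, 0, 1],
    [0, -0.035, 0, 0, 0, 0, 1],
    [0, -0.035, 0, 0, 0, 0, 1],
    [0, -0.035, 0, 0, 0, 0, 1],
    [0, -0.035, 0, 0, 0, 0, 1],
    [0, -0.035, 0, 0, 0, 0, 1],
    [0, -0.035, 0, 0, 0, 0, 1],
    [0, -0.035, 0, 0, 0, 0, 1],
    [0, -0.035, 0, 0, 0, 0, 1],
    [0.01, -0.035, 0, 0, 0, 0, 1],
    [0.015, -0.035, 0, 0, 0, 0, 1],
    [0.02, -0.035, 0, 0, 0, 0, 1],
    [0.02, -0.035, 0, 0, 0, 0, 1],
    [0.02, -0.035, 0, 0, 0, 0, 1],
    [0.01, -0.02, 0, 0, 0, 0, 1],
    [0, 0, 0, 0, 0, 0, 1]
  ]
}}

```text
time_s: 38.55
tool_pos: [0.3437, -0.4555, 0.1814]
tool_rot: [-0.02, -0.004, 1.0, 0.007]
wrist_force: [-0.4, 0.2, -0.3]
width: 0.0851
```

```bash
python3 plan.py
python3 - <<'E'
from h import *
t=snapshot('top');s=snapshot('scene');cv2.imwrite('pics/t4.png',t);cv2.imwrite('pics/s4.png',s)
cv2.imwrite('pics/v21.png',t)
def z(im,x,y,w=28): return cv2.resize(im[y-w:y+w,x-w:x+w],(392,392),interpolation=cv2.INTER_CUBIC)
cv2.imwrite('pics/f1.png',np.hstack([z(s,346,232),z(t,176,134)]))
cv2.imwrite('pics/f2.png',np.hstack([z(s,314,165),z(t,173,233)]))
cv2.imwrite('pics/f3.png',np.hstack([z(s,136,180),z(t,352,232)]))
E
```

```text
t 38.55 pos [ 0.3437 -0.4555  0.1814] jaw 90.4 tilt 2.43 q7 1.98 w 0.0851 F [-0.4  0.2 -0.3]
```

View pics/v21.png

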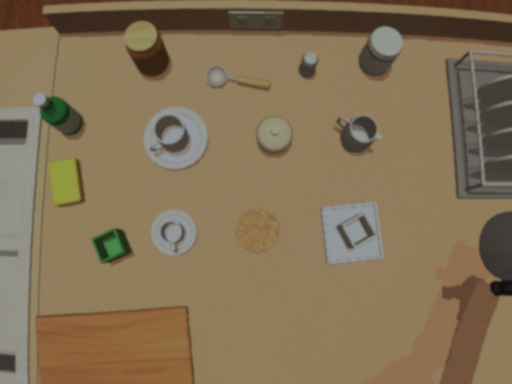

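View pics/f1.png

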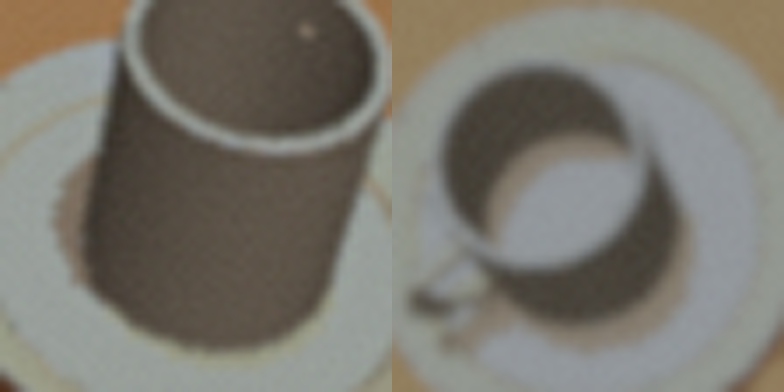

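View pics/f2.png

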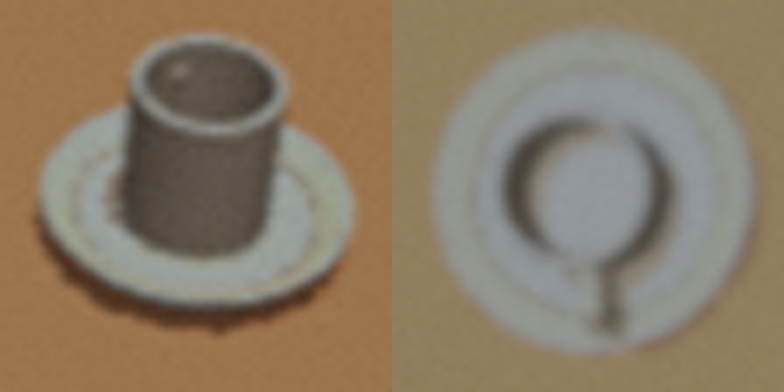

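View pics/f3.png

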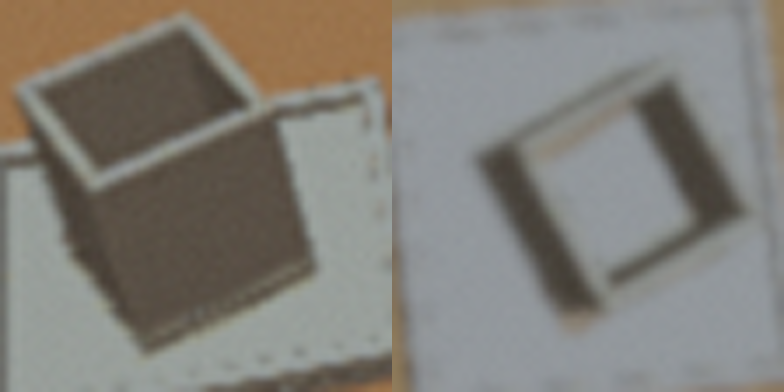

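Run:
```python
from h import *
from scipy.optimize import least_squares
P_=lambda n,c,q,z:on(n,c[0]-28+q[0]/7-.5,c[1]-28+q[1]/7-.5,z)[:2]
def fit(c,qs,z,r):
    W=np.array([P_('scene',c,q,z) for q in qs]);s=least_squares(lambda p:np.hypot(*(W-p[:2]).T)-r,W.mean(0));return s.x.round(4),(s.fun*1e3).round(1)
print('large',fit((346,232),((125,45),(391,70),(270,155),(150,110),(340,143)),.086,.033),'top',P_('top',(176,134),(150,165),.086).round(4),'saucer .663 .196')
print('small',fit((314,165),((130,85),(288,90),(208,34),(215,135)),.058,.024),'top',P_('top',(173,233),(195,190),.058).round(4),'saucer .4545 .194')
print('sq',np.mean([P_('scene',(136,180),q,.072) for q in((185,12),(270,105),(92,190),(15,90))],0).round(4),'top',P_('top',(352,232),(243,182),.072).round(4),'saucer .4546 -.1927')
```

```text
large (array([0.6644, 0.1986]), array([-1.5, -0.5, -0.3,  1. , -0.3])) top [0.661  0.1973] saucer .663 .196
small (array([0.4549, 0.1928]), array([-0. , -0.1,  0.7,  0.7])) top [0.4518 0.1882] saucer .4545 .194
sq [ 0.4604 -0.1928] top [ 0.4571 -0.1913] saucer .4546 -.1927
```

Both views put every cup within about 6 mm of its saucer's centre, and the jug and sugar bowl are unmoved. I'll hand in.

```bash
python3 -c "
from station import *
print(hand_in())"
```

```text
the job is handed in; nothing more can be done
None
```

All three cups now stand upright on their matching saucers, and the job was handed in at about 39 s of the 112 s. I parked the small cup on the coaster. Then I moved the square cup to the square saucer, the large cup to the large saucer and the small cup to the small saucer.

- **Centring:** offsets from the saucer centres measured in the last pictures, against the 14 mm limit:

| Cup | Scene view | Top view |
|---|---|---|
| Large | 3 mm | 2 mm |
| Small | 1 mm | 6 mm |
| Square | 6 mm | 3 mm |

- **Disagreement:** the two views differ by up to about 6 mm, on the small cup; I picked the rim points by hand.
- **Jug and sugar bowl:** they sit at the same pixels as at the start, (359,134) and (275,134), judged by eye in the top view.
- **Gripper:** it is clear of everything.
- **Set-down forces:** setting down the square cup read 34 N at the wrist (about 37 N allowing for its weight), close to the 40 N limit. I sampled it only at the end of the move, so a higher brief peak can't be ruled out. With smaller steps, the large and small cups read about 7 N and 13 N. The one parking contact, on the coaster, was not resolved by the force reading.

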